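# Close up the bookkeeping desk

### The job

Close up the bookkeeping desk for the evening: first turn the desk lamp's dial up until its white pointer is on the yellow work-light mark, and in that light put every rubber stamp that is out on the desk back upright into the tray bay of its own colour, and lay the ink pad tin flat on the desk directly to the left of the calculator (the side towards the stamp tray), centred on it front to back, its long side in line with the calculator's width, with a gap of about 2 cm. Last of all, when everything is in its place, turn the dial down to the blue night-light mark. Leave the calculator and everything else on the desk where it is.

Things in the scene. Friction and masses are not known exactly. Their poses are not given: they have to be found in the camera images.
- stamp_red_center (a point): Rubber stamp with a red handle, possibly absent. Stands upright on the desk: grey foot 50 (its x) x 40 (its y) x 20 mm tall, and above it an upright flat handle 30 (x) x 14 (y) mm from 20 to 66 mm above the underside; 100 g give or take. This point is its centre, 33 mm above the underside; z up along the handle. The handle is best gripped across its 14 mm, along y, about 13 mm above this point.
- stamp_blue_center (a point): Rubber stamp with a blue handle, possibly absent. Stands upright on the desk: grey foot 50 (its x) x 40 (its y) x 20 mm tall, and above it an upright flat handle 30 (x) x 14 (y) mm from 20 to 66 mm above the underside; 100 g give or take. This point is its centre, 33 mm above the underside; z up along the handle. The handle is best gripped across its 14 mm, along y, about 13 mm above this point.
- stamp_green_center (a point): Rubber stamp with a green handle, possibly absent. Stands upright on the desk: grey foot 50 (its x) x 40 (its y) x 20 mm tall, and above it an upright flat handle 30 (x) x 14 (y) mm from 20 to 66 mm above the underside; 100 g give or take. This point is its centre, 33 mm above the underside; z up along the handle. The handle is best gripped across its 14 mm, along y, about 13 mm above this point.
- stamp_yellow_center (a point): Rubber stamp with a yellow handle, possibly absent. Stands upright on the desk: grey foot 50 (its x) x 40 (its y) x 20 mm tall, and above it an upright flat handle 30 (x) x 14 (y) mm from 20 to 66 mm above the underside; 100 g give or take. This point is its centre, 33 mm above the underside; z up along the handle. The handle is best gripped across its 14 mm, along y, about 13 mm above this point.
- stamp_black_center (a point): Rubber stamp with a black handle, possibly absent. Stands upright on the desk: grey foot 50 (its x) x 40 (its y) x 20 mm tall, and above it an upright flat handle 30 (x) x 14 (y) mm from 20 to 66 mm above the underside; 100 g give or take. This point is its centre, 33 mm above the underside; z up along the handle. The handle is best gripped across its 14 mm, along y, about 13 mm above this point.
- stamp_white_center (a point): Rubber stamp with a white handle, possibly absent. Stands upright on the desk: grey foot 50 (its x) x 40 (its y) x 20 mm tall, and above it an upright flat handle 30 (x) x 14 (y) mm from 20 to 66 mm above the underside; 100 g give or take. This point is its centre, 33 mm above the underside; z up along the handle. The handle is best gripped across its 14 mm, along y, about 13 mm above this point.
- bay_red_floor (a point): The red bay of the stamp tray (floor and both end walls red): fixed open-topped bay, inside 60 (its x) x 50 (its y) mm, walls 3 mm thick rising 12 mm above the floor. This point is the centre of the floor (13 mm above the desk), x along the bay's length. A stamp goes in with its x along the bay's x, either way round. Six bays in two rows of three, 74 mm apart in x and 66 mm in y; the order of colours differs from start to start.
- bay_blue_floor (a point): The blue bay of the stamp tray (floor and both end walls blue): fixed open-topped bay, inside 60 (its x) x 50 (its y) mm, walls 3 mm thick rising 12 mm above the floor. This point is the centre of the floor (13 mm above the desk), x along the bay's length. A stamp goes in with its x along the bay's x, either way round. Six bays in two rows of three, 74 mm apart in x and 66 mm in y; the order of colours differs from start to start.
- bay_green_floor (a point): The green bay of the stamp tray (floor and both end walls green): fixed open-topped bay, inside 60 (its x) x 50 (its y) mm, walls 3 mm thick rising 12 mm above the floor. This point is the centre of the floor (13 mm above the desk), x along the bay's length. A stamp goes in with its x along the bay's x, either way round. Six bays in two rows of three, 74 mm apart in x and 66 mm in y; the order of colours differs from start to start.
- bay_yellow_floor (a point): The yellow bay of the stamp tray (floor and both end walls yellow): fixed open-topped bay, inside 60 (its x) x 50 (its y) mm, walls 3 mm thick rising 12 mm above the floor. This point is the centre of the floor (13 mm above the desk), x along the bay's length. A stamp goes in with its x along the bay's x, either way round. Six bays in two rows of three, 74 mm apart in x and 66 mm in y; the order of colours differs from start to start.
- bay_black_floor (a point): The black bay of the stamp tray (floor and both end walls black): fixed open-topped bay, inside 60 (its x) x 50 (its y) mm, walls 3 mm thick rising 12 mm above the floor. This point is the centre of the floor (13 mm above the desk), x along the bay's length. A stamp goes in with its x along the bay's x, either way round. Six bays in two rows of three, 74 mm apart in x and 66 mm in y; the order of colours differs from start to start.
- bay_white_floor (a point): The white bay of the stamp tray (floor and both end walls white): fixed open-topped bay, inside 60 (its x) x 50 (its y) mm, walls 3 mm thick rising 12 mm above the floor. This point is the centre of the floor (13 mm above the desk), x along the bay's length. A stamp goes in with its x along the bay's x, either way round. Six bays in two rows of three, 74 mm apart in x and 66 mm in y; the order of colours differs from start to start.
- ink_pad_center (a point): Ink pad in a closed steel tin with a violet panel on top, 46 (its x) x 76 (its y) x 22 mm tall, 120 g give or take, lying flat on the desk; this point is its centre, 11 mm up. Gripped across its 46 mm, along x.
- calculator: Desk calculator lying flat, 150 (its x, depth) x 104 (its y, width) x 22 mm plus keys to 26 mm; origin at the centre of its underside. x points away from the robot side towards the display end, y to its left side. Loose, 0.3 kg.
- dial (a joint): Angle of the lamp dial in rad, 0 to 3.0; it grows as the dial is turned clockwise seen from above (brighter), and falls as it is turned counter-clockwise (dimmer). Light friction; it stays where it is left.
- dial_grip (a point): Point on the vertical axis of the lamp dial, 58 mm above the desk, turning with the dial. The dial (black) is a disc 52 mm across, its top 38 mm above the desk, with a raised bar grip on it 46 (its x) x 14 (its y) mm, from 38 to 70 mm above the desk. The white pointer stripe runs along the top of the bar from the axis towards the dial's +x and down the bar's +x end. It sits on a fixed white dimmer box 84 x 84 x 30 mm.
- night_mark_tip (a point): Blue night-light mark on the white dimmer box's scale, 35 mm out from the dial's axis; its x axis points outward from the dial's axis through the mark, so the pointer stands on the mark when the dial's x has the direction of this x. Where the mark sits on the scale differs from start to start.
- work_mark_tip (a point): Yellow work-light mark on the same scale, also 35 mm out from the dial's axis, its x axis pointing outward through the mark. It lies clockwise of the dial's starting position, the blue mark counter-clockwise of it.
- pen_cup: Bystander: dark steel pen cup, 72 mm across, 95 mm tall; origin at its underside.
- mug: Bystander: white mug, 80 mm across, 90 mm tall; origin at its underside.
- stapler: Bystander: black and red stapler, 130 mm long, 46 mm tall; origin at its underside.
- tape_roll: Bystander: roll of tape lying flat, 42 mm across, 18 mm tall; origin at its underside.
- note_block: Bystander: yellow note block 50 x 50 x 20 mm; origin at its underside.
- eraser: Bystander: white eraser 20 x 42 x 13 mm; origin at its underside.
There are look-alikes about, which are no part of the job. Leave any brown or pink look-alike of the part that bears stamp_white_center alone.

How it is judged:
By the outcome, as a careful person would: the job done as asked, in the order asked, and still so for the second after the job is handed in, with the robot touching nothing.
Of stamp_red, stamp_blue, stamp_green, stamp_yellow, stamp_black, stamp_white only 4 to 6 are there at a start; the rules pass over those that are not, and their reading is None.
At some moment in a run one of stamp_red, stamp_blue, stamp_green, stamp_yellow, stamp_black, stamp_white, ink_pad may be knocked a few centimetres aside while the robot is not near it.
It also fails if it takes over 210 s, if anything falls off the work surface, if the arm or the gripper's body presses on something with over 40 N, if the wrist force passes 120 N, or if a joint passes its speed limit or range.

### The arm

A 6-joint arm with a two-finger parallel gripper is mounted at the origin on the work surface. World frame = base frame: x ahead of the robot, y to its left, z up, the work surface at z = 0. Lengths are in mm, angles in rad, forces in N, time in s.
With the tool pointing down it reaches from about 275 to 750 mm from the base axis. Payload 10.2 kg.
Tool frame: the origin (TCP) lies between the finger pads; the fingertips stand 11 mm ahead of it and the grasp point (between the pads) lies 8 mm behind it (ctrl.nose_length is the distance from the TCP to the fingertips, in mm); x points along the fingers, y is the direction in which the jaws open and shut, and the axes are right-handed (so a half turn about x gives the same grasp; the last joint's range is limited). The gripper opens to 85 mm and grips with 20 to 120 N. Pads are 22 mm wide; open, the fingers measure 114 mm over their backs; the gripper's body (76 mm by 85 mm) begins 54 mm behind the grasp point. The pads swing forward as they close: fully open they stand 13 mm farther back than shut.
Start: joints at [-1.472, 0.313, 1.498, -0, 1.331, -0.223], TCP at [166.031, -498.061, 242.294] pointing down, gripper open.
Joint ranges: [-2.94, 2.94], [-0.97, 2.17], [0.19, 2.56], [-1.23, 4.37], [0.02, 3.11], [-2.88, 2.88]. Speed limits (rad/s): [2.39, 2.39, 3.01, 3.14, 3.14, 3.14].

### API

Orientations are given as a unit quaternion [w, x, y, z].
In Python, from rig import ctrl, capture, ticket gives the robot as it stands.
- The arm moves only by the tool step_arm, never from a script. Its argument "commands" is a list of rows, each a list of 2 entries, a list of its own where there are three numbers: the shift along the world's x, y, z normalised to -1 to 1, where 1 is 0.04 m, then the turn about the world's z normalised to -1 to 1, where 1 is 180 degrees. A call has 1 to 5 rows; each row shifts and turns the commanded pose from where the row before left it; what a row does not reach is not made up. A row lasts 1/10 s, in which the tool goes at most 50 mm and 8.59 degrees, less where a joint would pass 70% of its speed; a pose out of reach is approached as far as the arm can. A call with a number of a shift or a turn outside -1 to 1 is refused whole. A call with a gripper value outside its range is refused whole. "gripper" is the closure, from -1 (fully open) to 1 (shut), so that 0 is half open, set as the call begins (left out, the last holds). The fingers move at their own pace and stop on an object; "force" is the grip in N (left out, the last holds). Time passes only in rows, so rows that do not move let the fingers close. It gives the time, the measured TCP pose, the force and the opening at its end, in the units of the state.
- ctrl.sense(): the state, without advancing time (a new reading comes with each control period).
- capture(name): name is "scene" or "top" or "wrist"; returns a dict with "image" (384x512x3 uint8, blue, green, red), "fov_y" (degrees; the focal length in pixels is half the picture's height over the tangent of half this angle, whatever the lens; pixels are square), "cx", "cy" (the principal point, pixels), "k1" (the pictures are not rectified: a ray, as slopes to the right and down, at radius r is drawn at 1 + k1 r^2 times it, then the intrinsics apply), "origin" and "orientation" of the camera in the world. Camera axes: x right, y down, z forward; pixel columns grow to the right and rows downward; lengths in mm; the calibration is good to about 2 mm. A picture is of the moment at which its call begins. There is no depth.
- ticket.finish_job(): hands the job in, once; it reports no verdict.
The state is a dict: "time_s": time; "joints": joint angles; "dq": joint speeds; "tau": joint torques, N m; "eef_pos": TCP position; "ee_rot": TCP orientation; "force": force on the tool from outside, world axes, zero at the start; "wrist_torque": the same for the moment, N m; "grip_width": opening from 0.0 (shut) to 1.0 (fully open).
Only numpy, scipy, OpenCV 4.12 (cv2) and the standard library are available. Lean on these libraries where they do the work, as an engineer would, in place of code of your own. Each camera call takes 0.05 s, during which the arm holds its last target.

## Working session

There is one attempt and no reset: what is moved stays moved. The work goes in short steps, Python scripts to look and compute and a tool call to move; the robot and the scene stay as the last step left them, time stands still between calls to the robot, and variables do not carry over. Pictures are saved under pics/ and viewed, and the job is handed in when it is done.

Besides the shell and the picture viewer there is one more tool, called after "Request:" as name([rows], argument=value, ...), one row to a line, values as JSON. step_arm: Moves the arm, as the interface text tells. Its arguments: {"type":"object","properties":{"commands":{"type":"array","items":{"type":"array"}},"gripper":{"type":"number"},"force":{"type":"number"}},"required":["commands"]}

```bash
ls; mkdir -p pics
python3 - <<'E'
from rig import ctrl,capture
import cv2
s=ctrl.sense();print(s)
for n in ["scene","top","wrist"]:
    c=capture(n);cv2.imwrite(f"pics/{n}0.png",c["image"]);print(n,{k:v for k,v in c.items() if k!="image"})
E
```

```text
pics
{'time_s': 0.0, 'joints': array([-1.47238690e+00,  3.13459798e-01,  1.49843919e+00, -1.19604087e-05,
        1.33101025e+00, -2.23415434e-01]), 'dq': array([-0.0007572 ,  0.00183382, -0.00248268, -0.0005366 ,  0.0015714 ,
       -0.00057091]), 'tau': array([-5.82089751e-05, -4.12262821e+01, -2.59743941e+01, -1.98570724e-04,
        4.06825668e-03,  2.29915372e-05]), 'eef_pos': array([ 166.00975614, -497.80211699,  241.72926565]), 'ee_rot': array([ 0.11282802,  0.69799669,  0.11375768, -0.69794674]), 'force': array([-0.55503595,  0.12291065,  0.01554601]), 'wrist_torque': array([ 0.00430807, -0.0359647 ,  0.02315254]), 'grip_width': 0.9996527074522897}
scene {'fov_y': 51.437800384335574, 'cx': 255.37932053928375, 'cy': 194.7362839905979, 'k1': -0.0744052967624765, 'origin': array([ 810.50376801, -425.68806357,  970.68066979]), 'orientation': array([-0.247114  ,  0.93352835,  0.25044957, -0.06880777])}
top {'fov_y': 56.35478157431778, 'cx': 262.5057555708735, 'cy': 192.9471408856251, 'k1': 0.035805209439123145, 'origin': array([ 391.70162449,   27.1352613 , 1011.06375214]), 'orientation': array([-0.07040356,  0.71207478, -0.69591872,  0.06074521])}
wrist {'fov_y': 59.15177252883434, 'cx': 257.74877972001576, 'cy': 193.90205358702534, 'k1': -0.04969133738990713, 'origin': array([ 233.73026095, -476.60749495,  374.25637271]), 'orientation': array([ 0.11514417,  0.80325204, -0.5783646 , -0.08379957])}
```

View pics/top0.png

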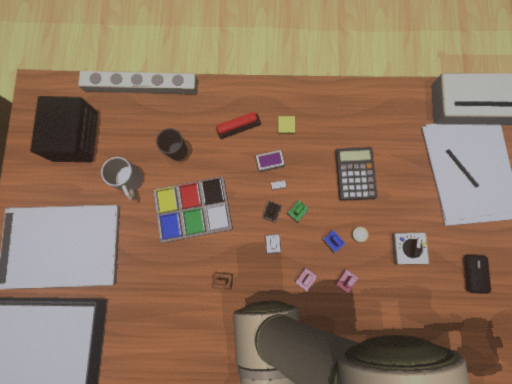

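View pics/scene0.png

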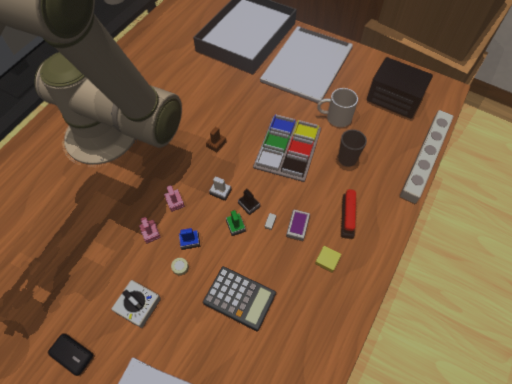

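View pics/wrist0.png

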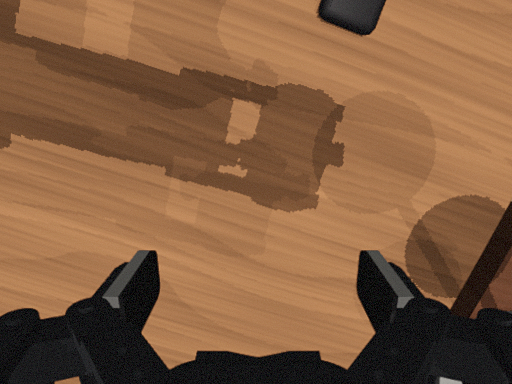

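The top view shows green at (298,211), black (272,211), white (273,243) and blue (334,241). Look-alikes are brown at (222,281) and pink at (306,280) and (347,281). The tray is at (192,209), ink tin (270,160), calculator (357,174), dimmer (411,248).

```bash
cat > h.py <<'E'
import numpy as np,cv2
from scipy.spatial.transform import Rotation as R
from rig import ctrl,capture
def rot(q): return R.from_quat([q[1],q[2],q[3],q[0]]).as_matrix()
class Cam:
    def __init__(s,n,save=None):
        c=capture(n);s.im=c["image"];s.o=np.array(c["origin"]);s.R=rot(c["orientation"])
        s.f=s.im.shape[0]/2/np.tan(np.radians(c["fov_y"])/2);s.cx,s.cy,s.k=c["cx"],c["cy"],c["k1"]
        s.K=np.array([[s.f,0,s.cx],[0,s.f,s.cy],[0,0,1]])
        if save: cv2.imwrite(f"pics/{save}.png",s.im)
    def ray(s,px):
        px=np.atleast_2d(np.float64(px)).reshape(-1,1,2)
        u=cv2.undistortPoints(px,s.K,np.array([s.k,0,0,0.]))[:,0]
        return np.c_[u,np.ones(len(u))]@s.R.T
    def plane(s,px,z):
        d=s.ray(px);return s.o+d*((z-s.o[2])/d[:,2])[:,None]
    def proj(s,P):
        p=(np.atleast_2d(P)-s.o)@s.R;u=p[:,:2]/p[:,2:];return u*(1+s.k*(u**2).sum(1))[:,None]*s.f+[s.cx,s.cy]
    def mask(s,lo,hi):
        return cv2.inRange(cv2.cvtColor(s.im,cv2.COLOR_BGR2HSV),np.array(lo),np.array(hi))
    def rect(s,z,x0,x1,y0,y1,scale=1):
        # ortho view: col = (y1-y)*scale, row=(x1-x)*scale
        w,h=int((y1-y0)*scale),int((x1-x0)*scale)
        jj,ii=np.meshgrid(np.arange(w),np.arange(h))
        P=np.stack([x1-ii/scale,y1-jj/scale,np.full(ii.shape,z,float)],-1).reshape(-1,3)
        m=s.proj(P).reshape(h,w,2).astype(np.float32)
        return cv2.remap(s.im,m[...,0],m[...,1],cv2.INTER_CUBIC)
def tri(c1,p1,c2,p2):
    a=c1.ray(p1)[0];b=c2.ray(p2)[0];A=np.stack([a,-b],1);t=np.linalg.lstsq(A,c2.o-c1.o,rcond=None)[0]
    P,Q=c1.o+a*t[0],c2.o+b*t[1];return (P+Q)/2,np.linalg.norm(P-Q)
E
python3 - <<'E'
from h import *
t=Cam("top");s=Cam("scene")
cv2.imwrite("pics/t_crop.png",cv2.resize(t.im[140:300,210:440],None,fx=3.4,fy=3.4,interpolation=cv2.INTER_CUBIC))
cv2.imwrite("pics/s_crop.png",cv2.resize(s.im[160:340,90:290],None,fx=3.3,fy=3.3,interpolation=cv2.INTER_CUBIC))
for n,p in dict(green=(298,211),black=(272,211),white=(273,243),blue=(334,241),tray=(192,209),ink=(270,160),calc=(357,174),dial=(412,248)).items(): print(n,t.plane(p,20)[0].round())
E
```

```text
green [529. -57.  20.]
black [527.  15.  20.]
white [439.  11.  20.]
blue [ 448. -156.   20.]
tray [528. 239.  20.]
ink [674.  24.  20.]
calc [ 638. -223.   20.]
dial [ 435. -365.   20.]
```

View pics/t_crop.png

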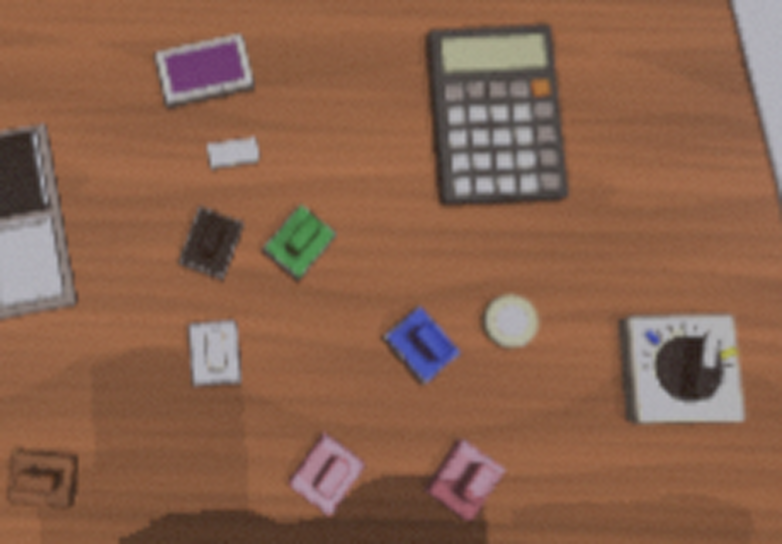

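View pics/s_crop.png

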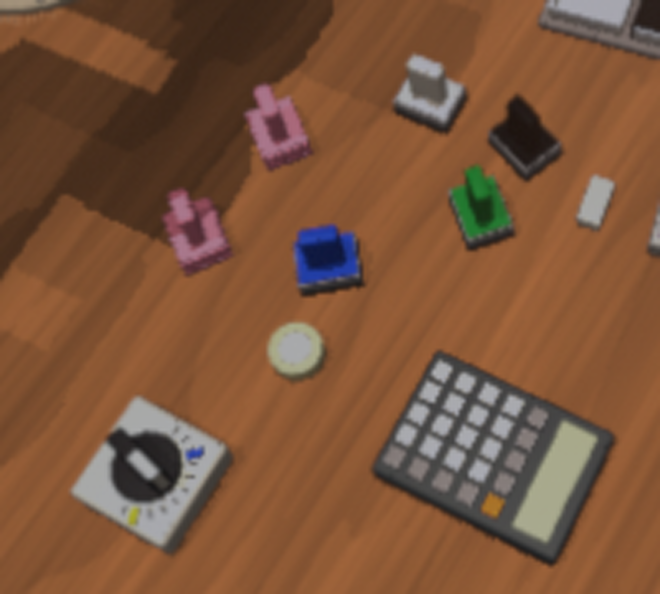

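```bash
cat >> h.py <<'E'
def tool():
    s=ctrl.sense();M=rot(s["ee_rot"]);y=M[:,1];return s["eef_pos"],np.degrees(np.arctan2(y[1],y[0])),M,s
def go(x,y,z,yaw=None):
    p,a,M,s=tool();d=np.array([x,y,z])-p
    out="d/40: "+str((d/40).round(3))
    if yaw is not None:
        w=(yaw-a+90)%180-90; out+=f"  dyaw {w:.2f}deg = {w/180:.4f} norm (rows {abs(w)/8.59:.1f}); j6 {s['joints'][5]:.2f} alt {w-180*np.sign(w):.1f}"
    print(out)
E
python3 - <<'E'
from h import *
p,a,M,s=tool();print(a,M.round(3))
w=Cam("wrist");print(w.plane([[256,192],[256,300],[256,100]],30)-p)
t=Cam("top")
r=t.rect(30,370,500,-430,-300,4);cv2.imwrite("pics/dial_rect.png",r)
E
```

```text
-71.5634229184492 [[-0.     0.316 -0.949]
 [ 0.001 -0.949 -0.316]
 [-1.    -0.001 -0.   ]]
[[ -27.02474888   -8.08440939 -212.04705767]
 [-152.37957161  -49.76085323 -212.04705767]
 [  62.44367158   21.67558952 -212.04705767]]
```

View pics/dial_rect.png

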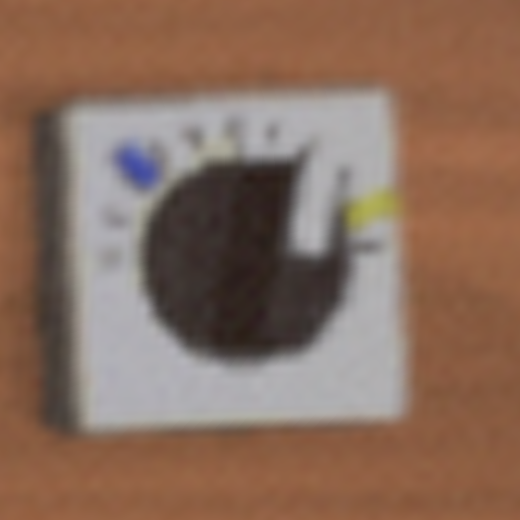

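Request:
step_arm([
  [[1,0.5,0],0],
  [[1,0.5,0],0],
  [[1,0.5,0],0],
  [[1,0.5,0],0],
  [[1,0.5,0],0],
])

```text
time_s: 0.85
eef_pos: [367.5, -397.0, 242.4]
ee_rot: [0.113, 0.698, 0.113, -0.698]
force: [0.9, -1.4, -0.6]
grip_width: 1.001
```

Request:
step_arm([
  [[1,0.5,0],0],
  [[0.7,0.4,0],0],
  [[0,0,0],0],
  [[0,0,0],0],
])

```text
time_s: 1.25
eef_pos: [434.2, -361.8, 242.1]
ee_rot: [-0.114, -0.698, -0.114, 0.698]
force: [-0.6, -0.4, 0.2]
grip_width: 1.001
```

Run:
```python
from h import *
p,a,M,s=tool();print(p,a,s["joints"].round(2))
w=Cam("wrist","w1");t=Cam("top","t1")
print(w.plane([[256,192]],30))
```

```text
[ 434.22220564 -361.77253613  242.06035387] -71.49019209414205 [-0.9   0.4   1.37 -0.    1.37  0.35]
[[ 407.11159074 -369.98356016   30.        ]]
```

View pics/w1.png

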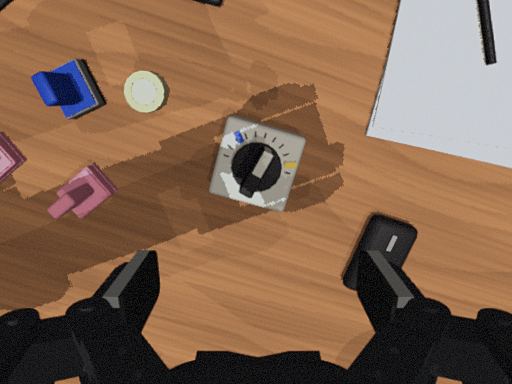

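View pics/t1.png

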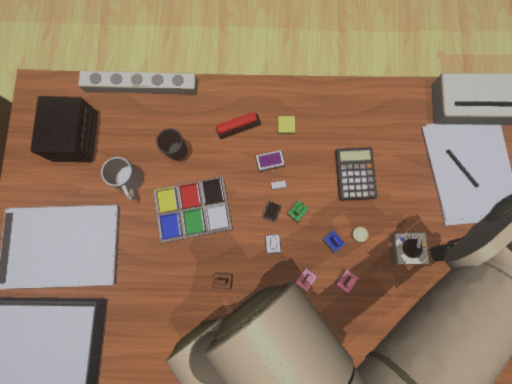

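Run:
```python
from h import *
w=Cam("wrist")
r=np.hstack([w.rect(30,370,500,-430,-300,3),w.rect(70,370,500,-430,-300,3)])
cv2.imwrite("pics/dial2.png",r)
```

```text
(no output)
```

View pics/dial2.png

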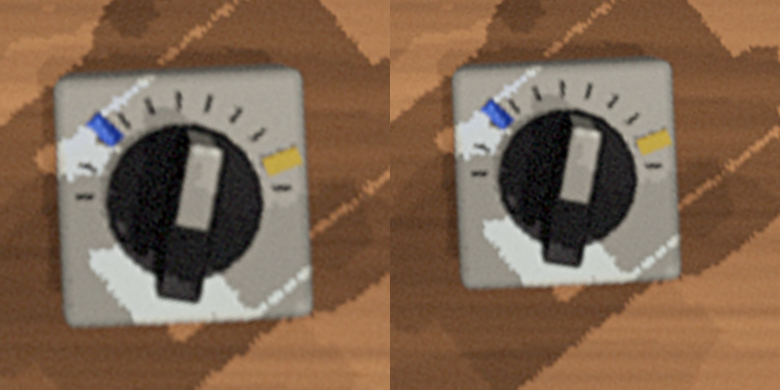

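Request:
step_arm([
  [[0.02,0.01,-0.8],-0.04],
  [[0,0,-0.8],-0.04],
  [[0,0,-0.8],-0.04],
  [[0,0,-0.8],-0.038],
  [[0,0,-0.5],0],
], gripper=-0.4)

```text
time_s: 1.9
eef_pos: [433.5, -361.7, 92.2]
ee_rot: [0.064, -0.704, 0.063, 0.705]
force: [-0.3, 0.0, 1.0]
grip_width: 0.698
```

Request:
step_arm([
  [[0,0,-0.5],0],
  [[0,0,-0.3],0],
  [[0,0,-0.2],0],
  [[0,0,0],0],
  [[0,0,0],0],
])

```text
time_s: 2.4
eef_pos: [435.0, -362.1, 55.0]
ee_rot: [-0.061, 0.705, -0.062, -0.704]
force: [0.4, -0.2, -0.1]
grip_width: 0.704
```

Run:
```python
from h import *
p,a,M,s=tool();print(p,a,s["joints"].round(2))
w=Cam("wrist","w2")
```

```text
[ 435.00703374 -362.09782911   55.04713848] -100.01382022094126 [-0.9   0.61  1.58 -0.    0.95  0.84]
```

View pics/w2.png

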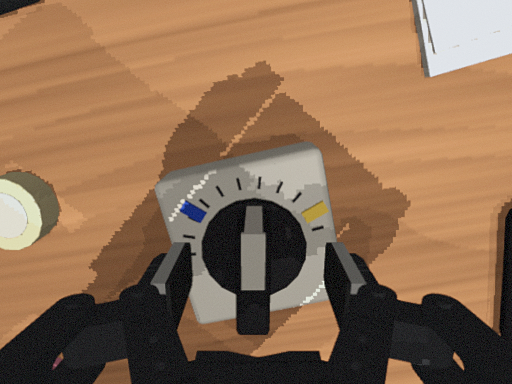

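Request:
step_arm([
  [[0,0,0],0],
  [[0,0,0],0],
  [[0,0,0],0],
  [[0,0,0],0],
  [[0,0,0],0],
], gripper=1, force=30)

```text
time_s: 2.95
eef_pos: [435.1, -360.4, 54.8]
ee_rot: [0.062, -0.704, 0.061, 0.704]
force: [1.0, 6.9, 7.7]
grip_width: 0.155
```

Request:
step_arm([
  [[0,0,0],-0.042],
  [[0,0,0],-0.042],
  [[0,0,0],-0.042],
  [[0,0,0],-0.042],
  [[0,0,0],-0.042],
])

```text
time_s: 3.45
eef_pos: [434.7, -360.9, 54.8]
ee_rot: [0.288, -0.645, 0.288, 0.646]
force: [-2.5, 4.7, 6.4]
grip_width: 0.158
```

Request:
step_arm([
  [[0,0,0],-0.042],
  [[0,0,0],-0.042],
  [[0,0,0],-0.042],
  [[0,0,0],0],
  [[0,0,0],0],
])

```text
time_s: 3.95
eef_pos: [434.4, -361.1, 54.7]
ee_rot: [0.408, -0.577, 0.408, 0.578]
force: [-4.3, 3.9, 6.9]
grip_width: 0.154
```

Run:
```python
from h import *
p,a,M,s=tool();print(p,a,s["joints"].round(2),s["force"],s["grip_width"])
w=Cam("wrist","w3")
r=np.hstack([w.rect(30,370,500,-430,-300,3),w.rect(70,370,500,-430,-300,3)])
cv2.imwrite("pics/dial3.png",r)
```

```text
[ 434.39030144 -361.06508651   54.74996115] -160.4750120498757 [-0.9   0.61  1.58 -0.    0.96  1.9 ] [-4.29810742  3.88301111  6.91154705] 0.15400186041621244
```

View pics/dial3.png

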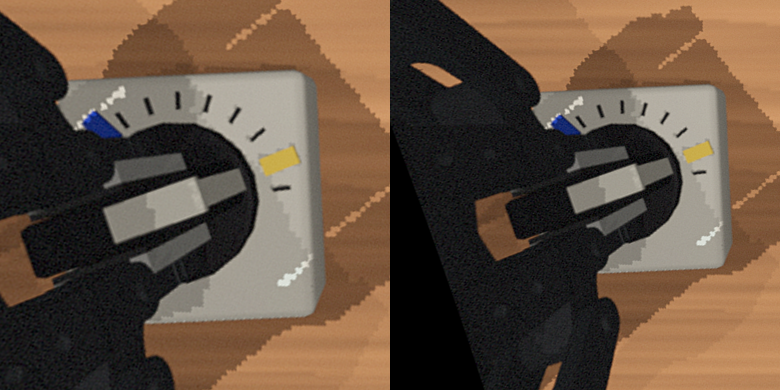

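View pics/w3.png

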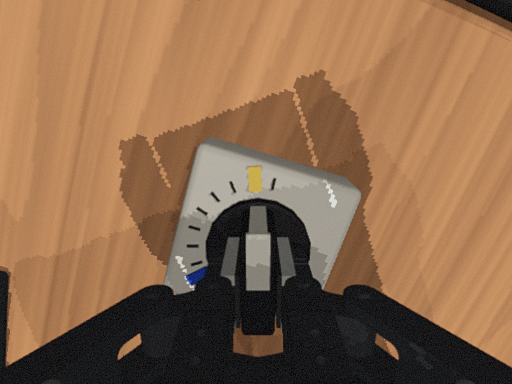

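Request:
step_arm([
  [[0,0,0],0],
  [[0,0,0],0],
  [[0,0,0],0],
], gripper=-0.4)

```text
time_s: 4.3
eef_pos: [434.9, -361.7, 54.3]
ee_rot: [-0.408, 0.578, -0.408, -0.577]
force: [-0.3, -0.2, 0.8]
grip_width: 0.662
```

Request:
step_arm([
  [[0,0,0.7],0],
  [[0,0,1],0],
  [[0,0,1],0],
  [[0,0,0],0],
  [[0,0,0],0],
])

```text
time_s: 4.8
eef_pos: [434.9, -361.8, 162.7]
ee_rot: [-0.408, 0.578, -0.408, -0.577]
force: [0.2, -0.5, -1.0]
grip_width: 0.702
```

Run:
```python
from h import *
p,a,M,s=tool();print(p,a)
w=Cam("wrist","w4")
a=w.rect(30,380,490,-420,-310,3.5);b=w.rect(70,380,490,-420,-310,3.5)
cv2.imwrite("pics/dial4.png",np.hstack([a,b]))
```

```text
[ 434.93746682 -361.78127735  162.66893273] -160.48125728370317
```

View pics/dial4.png

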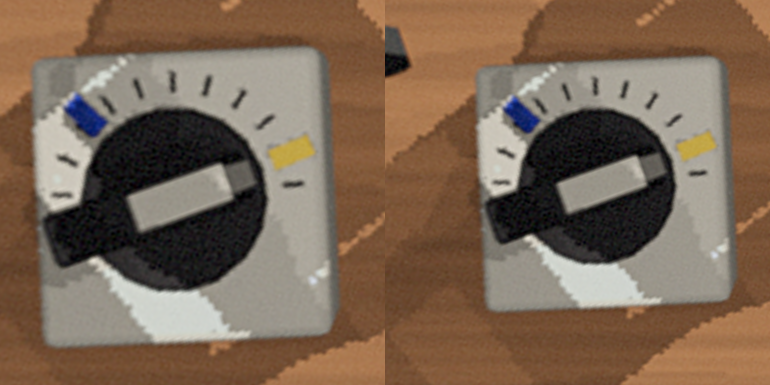

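```bash
cat > dial.py <<'E'
from h import *
def dial(w,bounds=(380,490,-420,-310),c0=(434.9,-361.2),sc=6,save=None):
    im=w.rect(30,*bounds,sc);x1,y1=bounds[1],bounds[3]
    hsv=cv2.cvtColor(im,cv2.COLOR_BGR2HSV)
    W=lambda p:np.array([x1-p[1]/sc,y1-p[0]/sc])
    def blob(m):
        n,l,st,ce=cv2.connectedComponentsWithStats(m);k=1+np.argmax(st[1:,4]);ys,xs=np.nonzero(l==k)
        return np.stack([x1-ys/sc,y1-xs/sc],1)
    Y=blob(cv2.inRange(hsv,np.array([18,90,90]),np.array([35,255,255])))
    B=blob(cv2.inRange(hsv,np.array([105,110,60]),np.array([130,255,255])))
    for n,P in(("Y",Y),("B",B)):
        c=P.mean(0);u=np.linalg.svd(P-c,full_matrices=0)[2][0]
        if u@(c-c0)<0:u=-u
        d=c-c0;print(n,c.round(1),"r",np.hypot(*d).round(1),"dir from axis",np.degrees(np.arctan2(d[1],d[0])).round(1),"own axis",np.degrees(np.arctan2(u[1],u[0])).round(1))
    # ticks: dark small comps
    g=hsv[...,2];bg=cv2.morphologyEx(g,cv2.MORPH_CLOSE,np.ones((5*sc,5*sc),np.uint8))
    m=((bg.astype(int)-g>35)&(hsv[...,1]<110)).astype(np.uint8)*255
    n,l,st,ce=cv2.connectedComponentsWithStats(m);T=[]
    for k in range(1,n):
        if 3*sc<st[k,4]<20*sc*sc/2.:
            q=W(ce[k]);r=np.hypot(*(q-c0))
            if 31<r<39:T.append(q)
    T=np.array(T)
    if len(T)>3:
        A=np.c_[2*T,np.ones(len(T))];s=np.linalg.lstsq(A,(T**2).sum(1),rcond=None)[0];print("ticks",len(T),"circle",s[:2].round(1),"R",np.sqrt(s[2]+s[0]**2+s[1]**2).round(1))
        cc=s[:2]
        for n_,P in(("Y",Y),("B",B)):
            d=P.mean(0)-cc;print(n_,"dir from circle",np.degrees(np.arctan2(d[1],d[0])).round(1),np.hypot(*d).round(1))
        print("tick dirs",sorted(np.degrees(np.arctan2(*(T-cc).T[::-1])).round(1)))
E
python3 - <<'E'
from dial import *
dial(Cam("wrist"))
E
```

```text
Y [ 446.6 -393.2] r 34.0 dir from axis -69.9 own axis -69.0
B [ 456.9 -334.3] r 34.7 dir from axis 50.8 own axis 45.7
ticks 6 circle [ 436.1 -346.2] R 25.7
Y dir from circle -77.4 48.1
B dir from circle 29.8 23.9
tick dirs [np.float64(26.0), np.float64(36.9), np.float64(43.4), np.float64(110.9), np.float64(141.4), np.float64(157.4)]
```

Run:
```python
import numpy as np
T=np.array([(62,194),(67,159),(109,105),(139,88),(172,81),(207,85),(239,99),(264,122),(293,184)])/3.5
T=np.c_[490-T[:,1],-310-T[:,0]]
A=np.c_[2*T,np.ones(len(T))];s=np.linalg.lstsq(A,(T**2).sum(1),rcond=None)[0];c=s[:2];print(c,np.sqrt(s[2]+c@c))
print(np.degrees(np.arctan2(*(T-c).T[::-1])).round(1))
for q in([446.6,-393.2],[456.9,-334.3]):
  d=np.array(q)-c;print(np.degrees(np.arctan2(d[1],d[0])),np.hypot(*d))
```

```text
[ 433.59080455 -360.67839284] 33.126387084169956
[ 88.3  70.8  36.5  19.3   2.6 -14.8 -32.  -49.  -83.4]
-68.19775126451366 35.02704810211783
48.53466363783705 35.20139487741714
```

Request:
step_arm([
  [[0,0.02,-1],0],
  [[0,0,-1],0],
  [[0,0,-0.5],0],
  [[0,0,-0.2],0],
  [[0,0,0],0],
])

```text
time_s: 5.4
eef_pos: [434.4, -360.4, 53.0]
ee_rot: [0.408, -0.577, 0.408, 0.578]
force: [0.3, -0.9, 0.5]
grip_width: 0.699
```

Request:
step_arm([
  [[0,0,0],0],
  [[0,0,0],0],
  [[0,0,0],0],
  [[0,0,0],0.009],
  [[0,0,0],0],
], gripper=1)

```text
time_s: 5.9
eef_pos: [434.8, -361.3, 55.3]
ee_rot: [-0.399, 0.584, -0.4, -0.583]
force: [-4.1, 0.1, 6.1]
grip_width: 0.158
```

Request:
step_arm([
  [[0,0,0],0],
  [[0,0,0],0],
  [[0,0,0],0],
], gripper=-0.4)

```text
time_s: 6.2
eef_pos: [434.9, -360.8, 54.3]
ee_rot: [-0.4, 0.583, -0.4, -0.583]
force: [0.6, 0.2, -0.0]
grip_width: 0.662
```

Request:
step_arm([
  [[0,0,0.7],0],
  [[0,0,1],0],
  [[0,0,1],0],
  [[0,0,0],0],
  [[0,0,0],0],
])

```text
time_s: 6.7
eef_pos: [435.0, -360.9, 162.6]
ee_rot: [-0.4, 0.584, -0.4, -0.583]
force: [0.5, -0.3, -0.8]
grip_width: 0.7
```

Run:
```python
from h import *
p,a,M,s=tool();print(p,a)
w=Cam("wrist","w5")
a=w.rect(30,380,490,-420,-310,3.5);b=w.rect(70,380,490,-420,-310,3.5)
cv2.imwrite("pics/dial5.png",np.hstack([a,b]))
b=w.rect(70,380,490,-420,-310,6);h=cv2.cvtColor(b,cv2.COLOR_BGR2HSV)
t=Cam("top","t5");Cam("scene","s5")
```

```text
[ 434.96958806 -360.88108457  162.649851  ] -158.85227397237335
```

View pics/dial5.png

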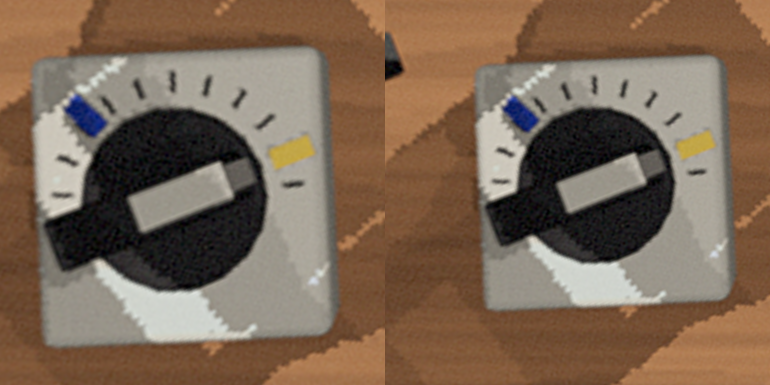

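View pics/s5.png

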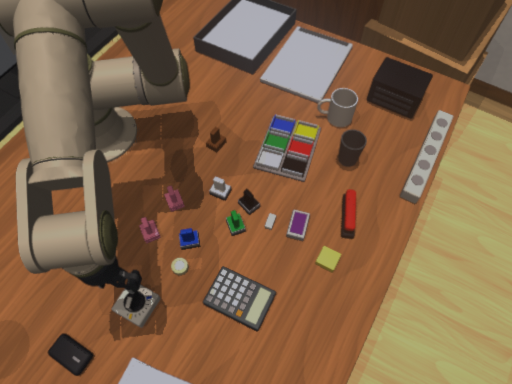

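View pics/t5.png

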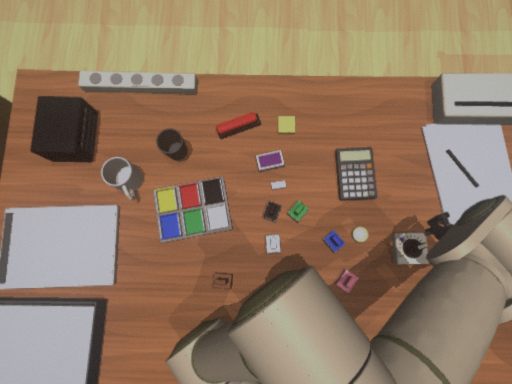

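Request:
step_arm([
  [[0.05,0.94,0.43],0.047],
  [[0.05,0.94,0.43],0.047],
  [[0.05,0.94,0.43],0.047],
  [[0.05,0.94,0.43],0.047],
  [[0.05,0.94,0.43],0.047],
])

```text
time_s: 7.35
eef_pos: [444.4, -171.2, 247.9]
ee_rot: [0.161, -0.688, 0.16, 0.689]
force: [1.0, -0.2, -0.1]
grip_width: 0.701
```

Request:
step_arm([
  [[0.05,0.94,0.43],0.047],
  [[0.05,0.94,0.43],0.047],
  [[0.05,0.94,0.43],0.047],
  [[0,0,0],0],
  [[0,0,0],0],
])

```text
time_s: 7.85
eef_pos: [450.8, -59.7, 299.2]
ee_rot: [0.007, -0.707, 0.007, 0.707]
force: [0.5, -0.1, -0.2]
grip_width: 0.699
```

Run:
```python
from h import *
p,a,M,s=tool();print(p,a,s["joints"].round(2))
w=Cam("wrist","w6");t=Cam("top","t6");
```

```text
[450.77351473 -59.70622065 299.18027573] -91.16454310660676 [-0.39  0.12  1.59 -0.    1.43  1.2 ]
```

View pics/w6.png

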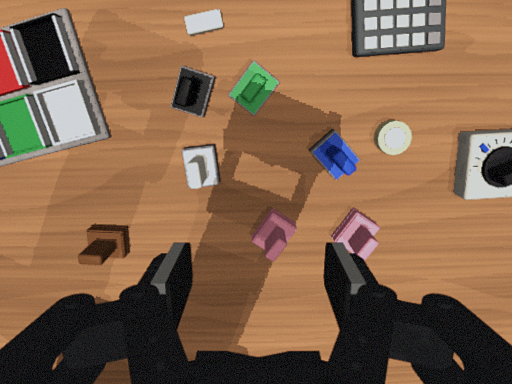

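View pics/t6.png

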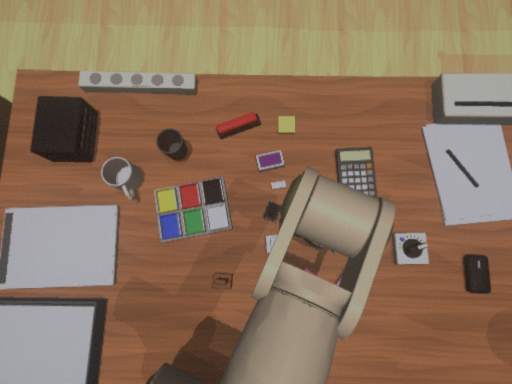

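Run:
```python
from h import *
w=Cam("wrist")
cv2.imwrite("pics/r6.png",w.rect(20,380,580,-210,60,2.9))
```

```text
(no output)
```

View pics/r6.png

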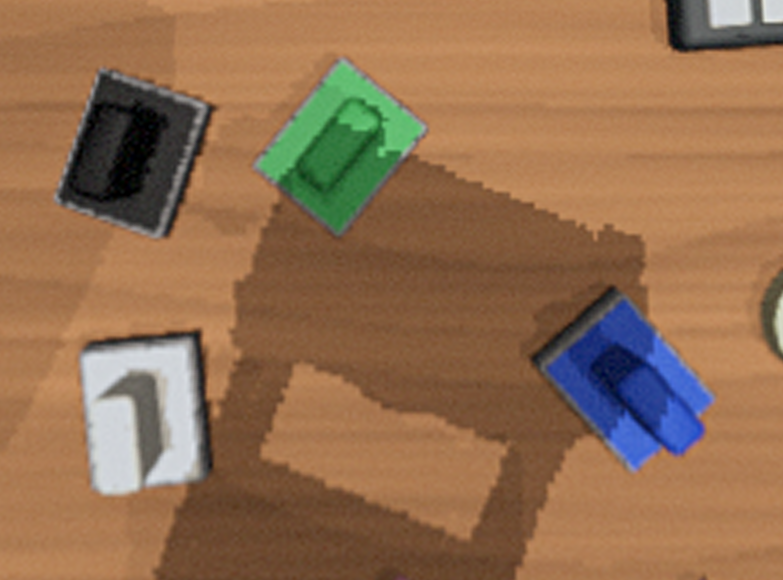

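Run:
```python
from h import *
go(448.3,-156.9,39,41.2-90)
t=Cam("top")
cv2.imwrite("pics/tray.png",t.rect(25,420,640,120,350,3))
```

```text
d/40: [-0.058 -2.401 -6.495]  dyaw 42.51deg = 0.2362 norm (rows 4.9); j6 1.20 alt -137.5
```

View pics/tray.png

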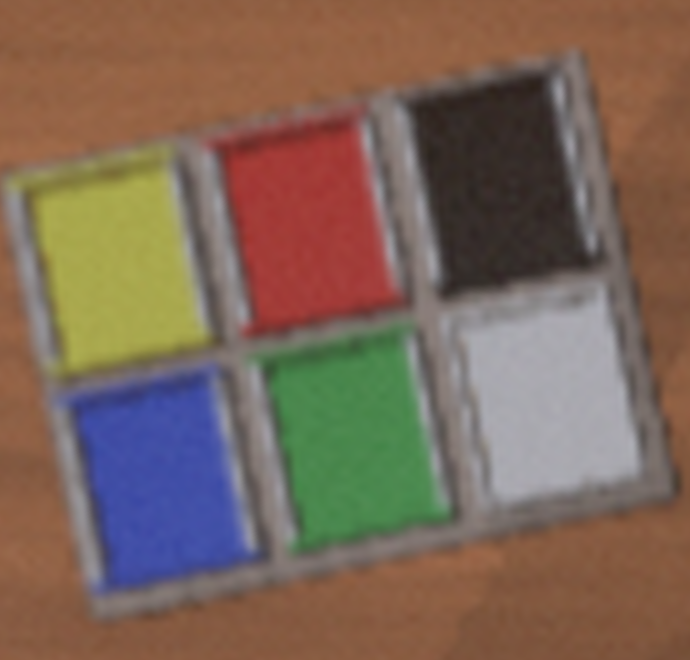

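Request:
step_arm([
  [[0,-0.6,-1],0.0472],
  [[0,-0.6,-1],0.0472],
  [[0,-0.6,-1],0.0472],
  [[-0.03,-0.6,-1],0.0472],
  [[-0.03,0,-0.8],0.0472],
])

```text
time_s: 8.55
eef_pos: [447.4, -158.7, 105.3]
ee_rot: [-0.25, -0.661, -0.25, 0.662]
force: [0.4, -0.6, 1.1]
grip_width: 0.702
```

Request:
step_arm([
  [[0,0,0],0],
  [[0,0,-0.4],0],
  [[0,0,-0.3],0],
  [[0,0,0],0],
  [[0,0,0],0],
])

```text
time_s: 9.05
eef_pos: [448.8, -156.2, 80.7]
ee_rot: [0.249, 0.662, 0.249, -0.662]
force: [-0.6, -0.2, 0.0]
grip_width: 0.699
```

Run:
```python
from h import *
go(448.3,-156.9,39,41.2-90)
w=Cam("wrist","w7")
```

```text
d/40: [-0.012 -0.018 -1.042]  dyaw -0.02deg = -0.0001 norm (rows 0.0); j6 0.27 alt 180.0
```

View pics/w7.png

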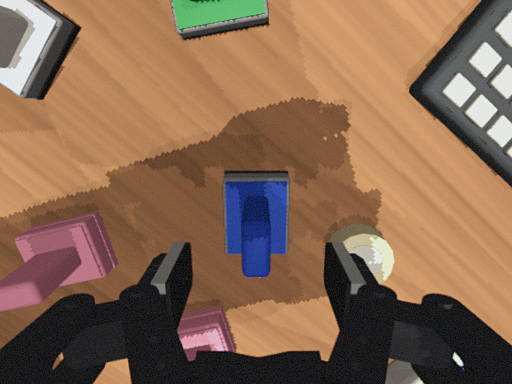

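Request:
step_arm([
  [[-0.01,-0.02,-0.6],0],
  [[0,0,-0.43],0],
  [[0,0,0],0],
  [[0,0,0],0],
])

```text
time_s: 9.5
eef_pos: [448.5, -157.1, 39.6]
ee_rot: [0.25, 0.662, 0.249, -0.662]
force: [-0.5, -1.2, -0.4]
grip_width: 0.698
```

Request:
step_arm([
  [[0,0,0],0],
  [[0,0,0],0],
  [[0,0,0],0],
  [[0,0,0],0],
  [[0,0,0],0],
], gripper=1, force=40)

```text
time_s: 10.0
eef_pos: [448.2, -156.9, 39.1]
ee_rot: [0.249, 0.662, 0.249, -0.662]
force: [-1.5, 0.0, 5.3]
grip_width: 0.159
```

Request:
step_arm([
  [[0,0,0.3],0],
  [[0,0,0.7],0],
  [[0,0,1],0],
  [[0,0,0.6],0],
])

```text
time_s: 10.4
eef_pos: [448.5, -157.1, 145.7]
ee_rot: [0.25, 0.662, 0.249, -0.661]
force: [0.7, -0.4, -1.5]
grip_width: 0.159
```

Run:
```python
from h import *
p,a,M,s=tool();print(p,a,s["grip_width"],s["force"])
w=Cam("wrist","w8")
go(492,300,150,11.8+90)
```

```text
[ 448.46601778 -157.12486292  145.72185804] -48.70122834207702 0.15911363219714866 [ 0.65126247 -0.3575593  -1.54625322]
d/40: [ 1.058 11.445  0.035]  dyaw -29.51deg = -0.1640 norm (rows 3.4); j6 0.27 alt 150.5
```

View pics/w8.png

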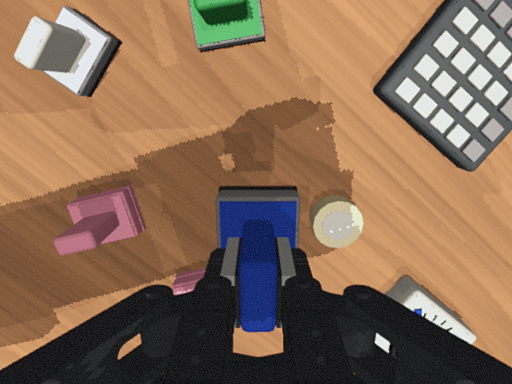

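Request:
step_arm([
  [[0,1,0.3],-0.04],
  [[0,1,0.3],-0.04],
  [[0,1,0.3],-0.04],
  [[0,1,0.3],-0.044],
  [[0,1,0.3],0],
])

```text
time_s: 10.95
eef_pos: [447.6, 43.5, 203.0]
ee_rot: [-0.073, -0.703, -0.073, 0.703]
force: [1.6, 0.1, -1.1]
grip_width: 0.16
```

Request:
step_arm([
  [[0,1,0.3],0],
  [[0,1,0.3],0],
  [[0,1,0],0],
  [[0,1,0],0],
  [[0,1,0],0],
])

```text
time_s: 11.45
eef_pos: [447.6, 243.6, 226.6]
ee_rot: [-0.074, -0.703, -0.074, 0.703]
force: [0.4, -0.9, -0.9]
grip_width: 0.161
```

Request:
step_arm([
  [[0,0,0],0],
  [[0,0,0],0],
])

```text
time_s: 11.65
eef_pos: [447.7, 242.4, 226.2]
ee_rot: [-0.075, -0.703, -0.074, 0.703]
force: [0.5, -0.6, -1.9]
grip_width: 0.157
```

Run:
```python
from h import *
p,a,M,s=tool();print(p,a,s["joints"].round(2))
w=Cam("wrist","w9");t=Cam("top","t9")
cv2.imwrite("pics/tray9.png",w.rect(25,420,640,120,350,3))
```

```text
[447.66181923 242.35794399 226.16908687] -77.90010428900564 [ 0.27  0.29  1.57 -0.    1.28  1.63]
```

View pics/tray9.png

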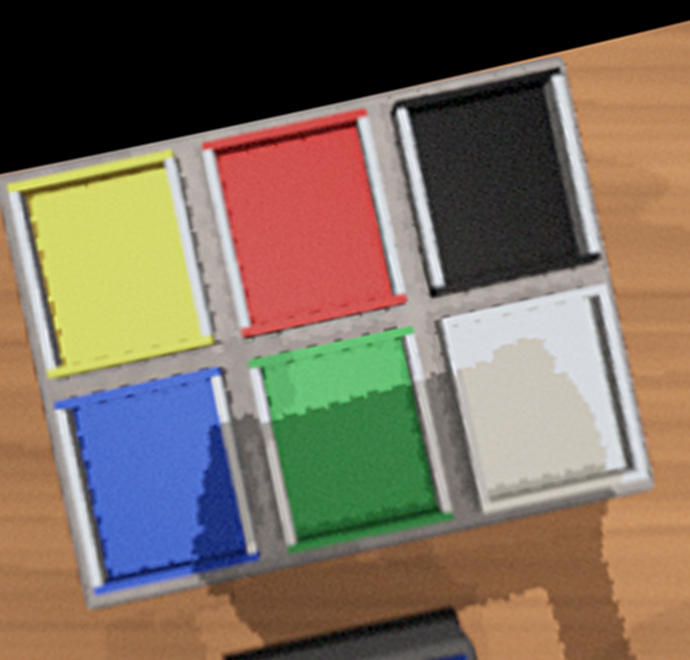

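View pics/t9.png

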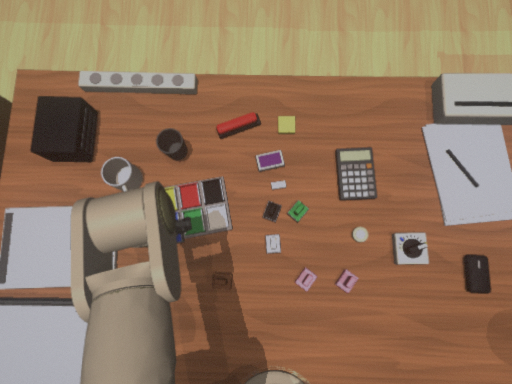

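Request:
step_arm([
  [[0.2,0.35,-0.6],0],
  [[0.2,0.35,-0.8],0],
  [[0.2,0.35,-0.8],0],
  [[0.2,0.32,-0.8],0],
  [[0,0,-0.3],0],
])

```text
time_s: 12.25
eef_pos: [479.7, 296.1, 91.5]
ee_rot: [-0.074, -0.702, -0.073, 0.705]
force: [0.4, 0.2, -0.7]
grip_width: 0.161
```

Request:
step_arm([
  [[0,0,0],0],
  [[0,0,0],0],
])

```text
time_s: 12.45
eef_pos: [480.6, 296.1, 95.8]
ee_rot: [0.074, 0.704, 0.074, -0.703]
force: [0.4, 0.4, -1.3]
grip_width: 0.163
```

Run:
```python
from h import *
go(479.8,297.4,53.5,-78.2)
w=Cam("wrist","w10");t=Cam("top")
cv2.imwrite("pics/t10.png",cv2.resize(t.im[160:260,120:260],None,fx=5,fy=5,interpolation=cv2.INTER_CUBIC))
```

```text
d/40: [-0.02   0.033 -1.056]  dyaw -0.15deg = -0.0008 norm (rows 0.0); j6 1.71 alt 179.9
```

View pics/w10.png

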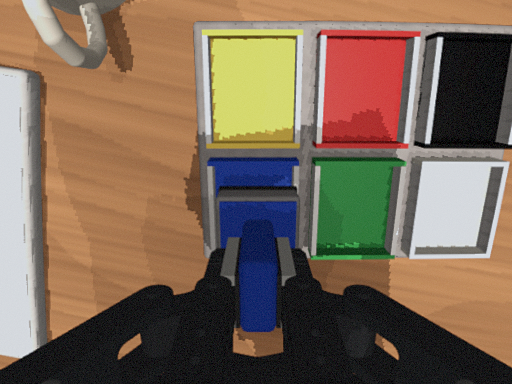

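Request:
step_arm([
  [[-0.02,0.06,-0.3],0],
  [[0,0,-0.25],0],
  [[0,0,0],0],
  [[0,0,0],0],
])

```text
time_s: 12.95
eef_pos: [479.2, 299.1, 72.0]
ee_rot: [-0.074, -0.703, -0.074, 0.703]
force: [-0.7, 0.2, -1.3]
grip_width: 0.159
```

Run:
```python
from h import *
go(479.8,297.4,53.5,-78.2)
w=Cam("wrist","w11")
cv2.imwrite("pics/w11c.png",cv2.resize(w.im[130:280,180:340],None,fx=4,fy=4,interpolation=cv2.INTER_CUBIC))
```

```text
d/40: [ 0.016 -0.044 -0.463]  dyaw -0.21deg = -0.0012 norm (rows 0.0); j6 1.71 alt 179.8
```

View pics/w11c.png

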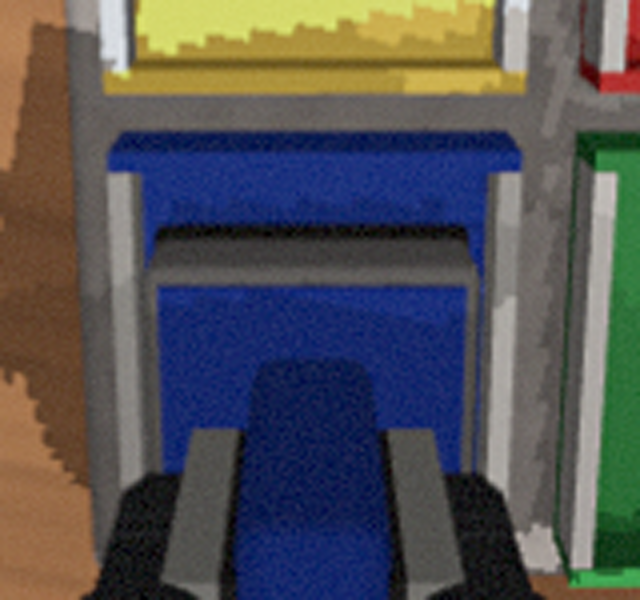

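Run:
```python
from h import *
w=Cam("wrist");p,a,M,s=tool();e=np.array([np.cos(np.radians(11.8)),np.sin(np.radians(11.8)),0])
for n,px,z in(("foot bottom front",(258,187),p[2]-39),("foot top front",(258,201),p[2]-19),("wall far outer/top",(258,163),25),("wall far inner",(258,172),25),("green near outer",(345,274),25)):
    q=w.plane(px,z)[0];print(n,q.round(1),"along",((q-p)@e).round(1))
```

```text
foot bottom front [503.6 303.   33.6] along 24.4
foot top front [502.3 302.8  53.6] along 23.1
wall far outer/top [514.5 305.3  25. ] along 35.5
wall far inner [509.6 304.3  25. ] along 30.5
green near outer [459.4 240.3  25. ] along -31.7
```

Request:
step_arm([
  [[0.03,0,-0.25],0],
  [[0,0,-0.2],0],
  [[0,0,0],0],
  [[0,0,0],0],
])

```text
time_s: 13.45
eef_pos: [480.4, 299.1, 54.0]
ee_rot: [-0.074, -0.703, -0.074, 0.703]
force: [0.7, 0.2, -1.9]
grip_width: 0.162
```

Request:
step_arm([
  [[0,0,0],0],
  [[0,0,0],0],
  [[0,0,0],0],
], gripper=-0.2)

```text
time_s: 13.75
eef_pos: [480.6, 299.3, 54.7]
ee_rot: [0.074, 0.703, 0.074, -0.703]
force: [-0.6, 0.7, 0.3]
grip_width: 0.596
```

Request:
step_arm([
  [[0,0,0.5],0],
  [[0,0,1],0],
  [[0,0,1],0],
  [[0,-0.5,1],0],
  [[0,0,0],0],
])

```text
time_s: 14.25
eef_pos: [482.6, 278.7, 200.0]
ee_rot: [0.073, 0.707, 0.074, -0.7]
force: [0.2, -0.1, 0.1]
grip_width: 0.598
```

Run:
```python
from h import *
w=Cam("wrist","w12");t=Cam("top","t12")
go(436.7,10.7,80,5-90)
```

```text
d/40: [-1.099 -6.709 -2.874]  dyaw -6.97deg = -0.0387 norm (rows 0.8); j6 1.68 alt 173.0
```

View pics/w12.png

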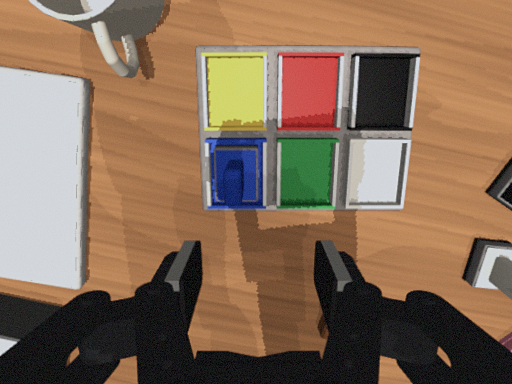

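View pics/t12.png

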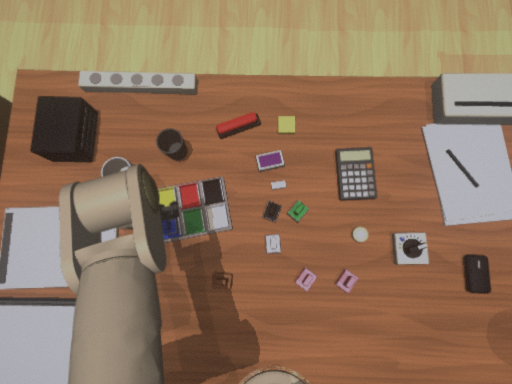

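Request:
step_arm([
  [[-0.16,-0.96,0],-0.04],
  [[-0.16,-0.96,0],0],
  [[-0.16,-0.96,0],0],
  [[-0.16,-0.96,-0.2],0],
  [[-0.16,-0.96,-0.4],0],
])

```text
time_s: 14.85
eef_pos: [448.0, 86.1, 169.6]
ee_rot: [0.03, 0.706, 0.03, -0.706]
force: [0.9, -0.0, 0.3]
grip_width: 0.599
```

Request:
step_arm([
  [[-0.15,-0.96,-0.6],0],
  [[-0.15,-0.95,-0.6],0],
  [[0,0,-0.6],0],
  [[0,0,0],0],
  [[0,0,0],0],
])

```text
time_s: 15.35
eef_pos: [436.3, 11.3, 98.2]
ee_rot: [-0.03, -0.706, -0.03, 0.707]
force: [-0.2, 0.5, 0.4]
grip_width: 0.601
```

Run:
```python
from h import *
go(436.7,10.7,39,5-90)
w=Cam("wrist","w13")
```

```text
d/40: [ 0.01  -0.015 -1.479]  dyaw 0.16deg = 0.0009 norm (rows 0.0); j6 1.24 alt -179.8
```

View pics/w13.png

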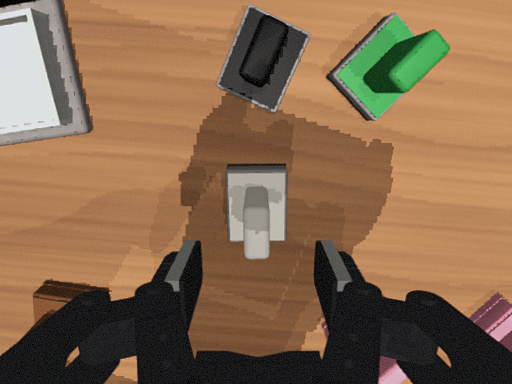

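Request:
step_arm([
  [[0.01,-0.01,-0.8],0],
  [[0,0,-0.67],0],
  [[0,0,0],0],
  [[0,0,0],0],
])

```text
time_s: 15.8
eef_pos: [437.5, 10.8, 40.7]
ee_rot: [0.03, 0.707, 0.03, -0.706]
force: [-0.2, 0.2, 0.3]
grip_width: 0.599
```

Request:
step_arm([
  [[0,0,0],0],
  [[0,0,0],0],
  [[0,0,0],0],
  [[0,0,0],0],
  [[0,0,0],0],
], gripper=1)

```text
time_s: 16.3
eef_pos: [437.4, 10.4, 40.5]
ee_rot: [0.03, 0.707, 0.03, -0.706]
force: [-1.8, 1.8, 7.6]
grip_width: 0.16
```

Request:
step_arm([
  [[0,0,0.4],0],
  [[0,0,1],0],
  [[0,0,1],0],
  [[0,0,0.6],0],
])

```text
time_s: 16.7
eef_pos: [437.4, 10.3, 162.5]
ee_rot: [0.03, 0.708, 0.029, -0.705]
force: [-0.1, -0.6, -2.0]
grip_width: 0.158
```

Run:
```python
from h import *
print(tool()[0],tool()[3]["grip_width"])
go(507.3,169.7,92,-78.2)
```

```text
[437.4006865   10.27864425 162.45001565] 0.15774600102861566
d/40: [ 1.747  3.986 -1.761]  dyaw 6.99deg = 0.0388 norm (rows 0.8); j6 1.24 alt -173.0
```

Request:
step_arm([
  [[0.35,0.8,0],0.039],
  [[0.35,0.8,0],0],
  [[0.35,0.8,0],0],
  [[0.35,0.8,-0.2],0],
  [[0.35,0.8,-0.6],0],
])

```text
time_s: 17.2
eef_pos: [508.3, 171.9, 129.1]
ee_rot: [0.073, 0.705, 0.073, -0.702]
force: [-0.4, -0.4, -1.8]
grip_width: 0.165
```

Request:
step_arm([
  [[0,0,-0.7],0],
  [[0,0,-0.5],0],
  [[0,0,-0.2],0],
  [[0,0,0],0],
  [[0,0,0],0],
])

```text
time_s: 17.7
eef_pos: [507.4, 170.3, 72.6]
ee_rot: [0.073, 0.704, 0.073, -0.703]
force: [-0.4, -0.4, -1.4]
grip_width: 0.155
```

```bash
cat > ins.py <<'E'
from h import *
import sys
n=sys.argv[1]
w=Cam("wrist",n);p,a,M,s=tool();print(p,a)
cv2.imwrite(f"pics/{n}c.png",cv2.resize(w.im[110:290,160:360],None,fx=3.3,fy=3.3,interpolation=cv2.INTER_CUBIC))
go(float(sys.argv[2]),float(sys.argv[3]),54,-78.2)
# overlay: predicted bay rim from nominal & foot outline
e1=np.array([np.cos(np.radians(11.8)),np.sin(np.radians(11.8)),0]);e2=np.array([-e1[1],e1[0],0])
E
python3 ins.py w14 507.3 169.7
```

```text
[507.56593298 170.30409891  72.803089  ] -78.1914766691877
d/40: [-0.007 -0.015 -0.47 ]  dyaw -0.01deg = -0.0000 norm (rows 0.0); j6 1.47 alt 180.0
```

View pics/w14c.png

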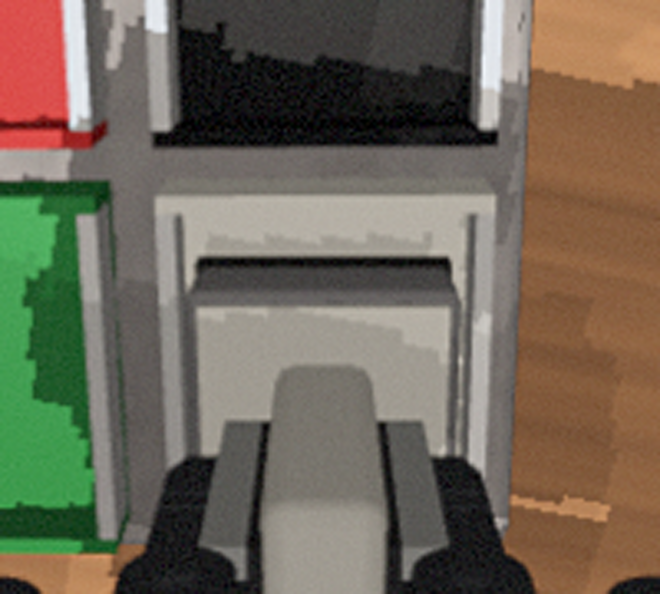

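Request:
step_arm([
  [[0.02,0,-0.25],0],
  [[0,-0.01,-0.19],0],
  [[0,0,0],0],
  [[0,0,0],0],
])

```text
time_s: 18.15
eef_pos: [507.5, 169.9, 53.5]
ee_rot: [-0.073, -0.703, -0.073, 0.704]
force: [0.6, 0.2, -1.8]
grip_width: 0.159
```

Request:
step_arm([
  [[0,0,0],0],
  [[0,0,0],0],
  [[0,0,0],0],
], gripper=-0.2)

```text
time_s: 18.45
eef_pos: [507.7, 170.0, 54.0]
ee_rot: [0.073, 0.703, 0.073, -0.703]
force: [0.7, -0.3, -0.5]
grip_width: 0.6
```

Request:
step_arm([
  [[0,0,0.5],0],
  [[0,0,1],0],
  [[0,0,1],0],
  [[0,-0.5,0.8],0],
  [[0,0,0],0],
])

```text
time_s: 18.95
eef_pos: [509.5, 148.9, 190.3]
ee_rot: [0.073, 0.706, 0.072, -0.7]
force: [0.7, -0.9, 0.7]
grip_width: 0.604
```

Run:
```python
from h import *
w=Cam("wrist","w15");t=Cam("top","t15")
go(529.1,-57.5,100,-40.1-90)
go(527.2,13.8,100,-19.5-90)
```

```text
d/40: [ 0.536 -5.184 -2.15 ]  dyaw -51.89deg = -0.2883 norm (rows 6.0); j6 1.43 alt 128.1
d/40: [ 0.489 -3.401 -2.15 ]  dyaw -31.29deg = -0.1738 norm (rows 3.6); j6 1.43 alt 148.7
```

View pics/w15.png

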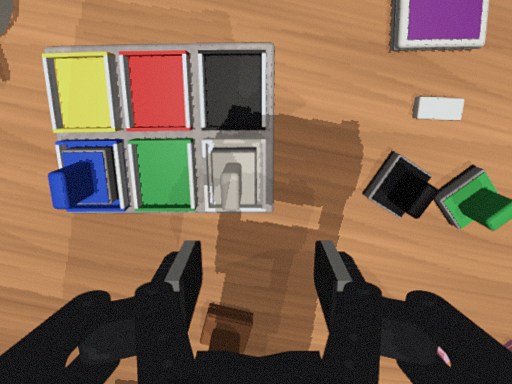

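View pics/t15.png

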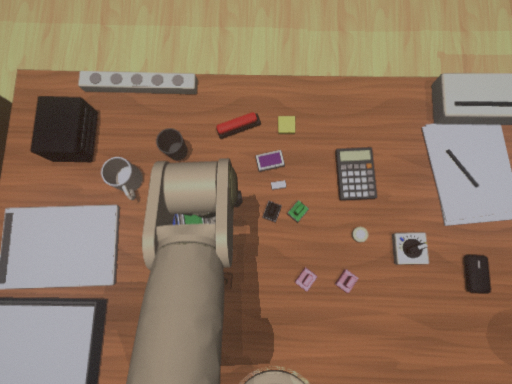

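Request:
step_arm([
  [[0.12,-0.85,0],-0.0435],
  [[0.12,-0.85,0],-0.0435],
  [[0.12,-0.85,-0.4],-0.0435],
  [[0.12,-0.85,-0.8],-0.0435],
  [[0,0,-0.9],0],
])

```text
time_s: 19.55
eef_pos: [527.1, 11.2, 100.1]
ee_rot: [-0.122, 0.697, -0.122, -0.696]
force: [0.6, 0.9, -0.3]
grip_width: 0.601
```

Request:
step_arm([
  [[0,0,0],0],
  [[0,0,0],0],
])

```text
time_s: 19.75
eef_pos: [526.6, 14.6, 101.7]
ee_rot: [0.119, -0.696, 0.119, 0.698]
force: [0.4, -0.3, 0.1]
grip_width: 0.598
```

Run:
```python
from h import *
go(527.2,13.8,40,-19.5-90)
w=Cam("wrist","w16")
```

```text
d/40: [ 0.015 -0.021 -1.543]  dyaw -0.06deg = -0.0003 norm (rows 0.0); j6 1.72 alt 179.9
```

View pics/w16.png

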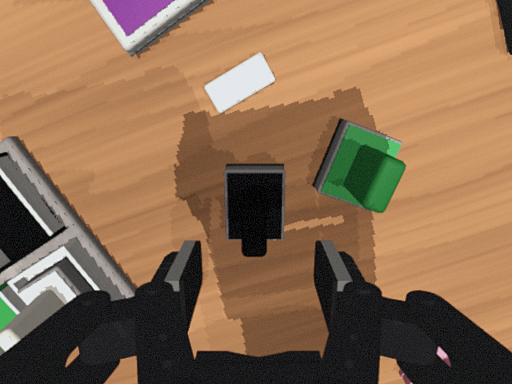

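Request:
step_arm([
  [[0.01,-0.02,-0.3],0],
  [[0,0,-0.6],0],
  [[0,0,-0.65],0],
  [[0,0,0],0],
  [[0,0,0],0],
], gripper=0.3)

```text
time_s: 20.3
eef_pos: [527.7, 13.4, 40.7]
ee_rot: [-0.119, 0.697, -0.119, -0.697]
force: [0.5, -0.4, 0.3]
grip_width: 0.351
```

Request:
step_arm([
  [[0,0,0],0],
  [[0,0,0],0],
  [[0,0,0],0],
  [[0,0,0],0],
], gripper=1)

```text
time_s: 20.7
eef_pos: [528.2, 13.1, 41.5]
ee_rot: [-0.12, 0.698, -0.12, -0.696]
force: [-0.4, 1.4, 6.0]
grip_width: 0.155
```

Request:
step_arm([
  [[0,0,0.4],0],
  [[0,0,1],0],
  [[0,0,1],0],
  [[0,0,0.6],0],
])

```text
time_s: 21.1
eef_pos: [528.0, 13.1, 163.5]
ee_rot: [-0.12, 0.698, -0.12, -0.695]
force: [0.5, -0.5, -2.3]
grip_width: 0.159
```

Run:
```python
from h import *
print(tool()[0],tool()[3]["grip_width"])
go(579.5,185,92,-78.2)
w=Cam("wrist","w17")
```

```text
[528.0009156   13.09375686 163.50487179] 0.15860693034802037
d/40: [ 1.287  4.298 -1.788]  dyaw 31.29deg = 0.1738 norm (rows 3.6); j6 1.71 alt -148.7
```

View pics/w17.png

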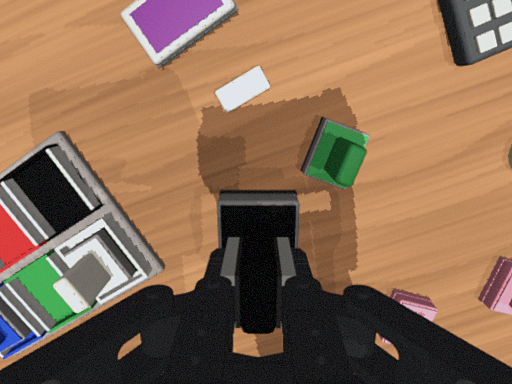

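Request:
step_arm([
  [[0.26,0.86,0],0.0435],
  [[0.26,0.86,0],0.0435],
  [[0.26,0.86,0],0.0435],
  [[0.26,0.86,0],0.0435],
  [[0.25,0.86,-0.3],0],
])

```text
time_s: 21.65
eef_pos: [579.8, 186.8, 149.3]
ee_rot: [0.074, 0.704, 0.074, -0.702]
force: [0.8, -0.2, -0.5]
grip_width: 0.158
```

Request:
step_arm([
  [[0,0,-0.7],0],
  [[0,0,-0.7],0],
  [[0,0,-0.5],0],
  [[0,0,0],0],
  [[0,0,0],0],
])

```text
time_s: 22.15
eef_pos: [579.1, 185.2, 72.6]
ee_rot: [0.073, 0.704, 0.073, -0.703]
force: [-0.3, 1.0, 0.3]
grip_width: 0.156
```

```bash
python3 ins.py w18 579.7 185
```

```text
[579.51995627 185.20395643  73.27066597] -78.1781401639115
d/40: [ 0.005 -0.005 -0.482]  dyaw -0.02deg = -0.0001 norm (rows 0.0); j6 1.48 alt 180.0
```

View pics/w18c.png

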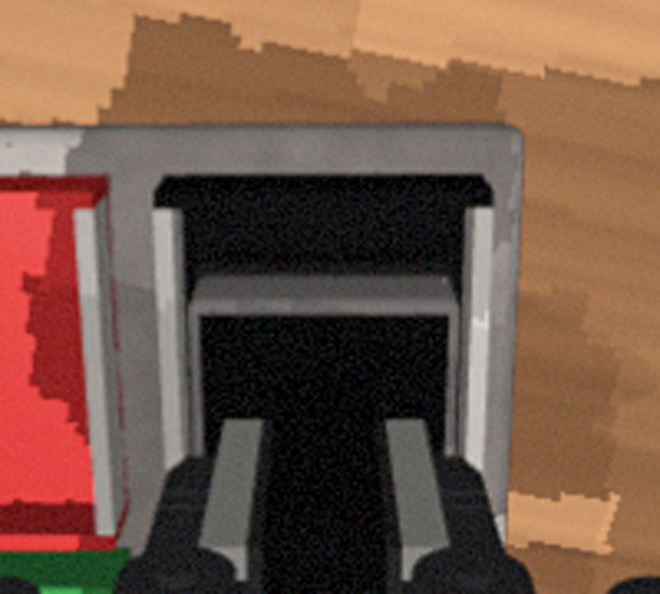

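Run:
```python
from h import *
w=Cam("wrist");p,a,M,s=tool();e=np.array([np.cos(np.radians(11.8)),np.sin(np.radians(11.8)),0])
f=lambda r,c:(160+c/3.3,110+r/3.3)
for n,px,z in(("foot top front",f(313,325),p[2]-21.3),("wall far outer",f(177,325),25),("wall far inner from wall ends",f(209,325),25)):
    q=w.plane(px,z)[0];print(n,q.round(1),"along",((q-p)@e).round(1))
```

```text
foot top front [600.  187.9  52.2] along 20.5
wall far outer [614.3 190.9  25. ] along 35.1
wall far inner from wall ends [609.  189.8  25. ] along 29.7
```

Request:
step_arm([
  [[0.06,0.02,-0.25],0],
  [[0,0,-0.2],0],
  [[0,0,0],0],
  [[0,0,0],0],
])

```text
time_s: 22.65
eef_pos: [581.5, 186.0, 53.8]
ee_rot: [0.073, 0.704, 0.073, -0.703]
force: [0.7, -0.0, 1.3]
grip_width: 0.155
```

Request:
step_arm([
  [[0,0,0],0],
  [[0,0,0],0],
  [[0,0,0],0],
], gripper=-0.1)

```text
time_s: 22.95
eef_pos: [581.1, 186.0, 53.8]
ee_rot: [-0.073, -0.703, -0.073, 0.703]
force: [0.1, -0.3, 0.2]
grip_width: 0.549
```

Request:
step_arm([
  [[0,0,0.5],0],
  [[0,0,1],0],
  [[0,0,1],0],
  [[0,-0.5,0.8],0],
  [[0,0,0],0],
])

```text
time_s: 23.45
eef_pos: [583.1, 164.7, 190.7]
ee_rot: [0.073, 0.706, 0.072, -0.7]
force: [0.0, -0.5, -0.3]
grip_width: 0.546
```

Run:
```python
from h import *
w=Cam("wrist","w19");t=Cam("top","t19")
go(529.1,-57.5,100,-40.1-90)
```

```text
d/40: [-1.305 -5.582 -2.151]  dyaw -51.89deg = -0.2883 norm (rows 6.0); j6 1.45 alt 128.1
```

View pics/w19.png

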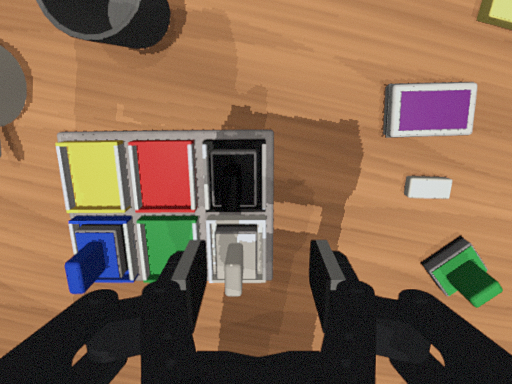

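View pics/t19.png

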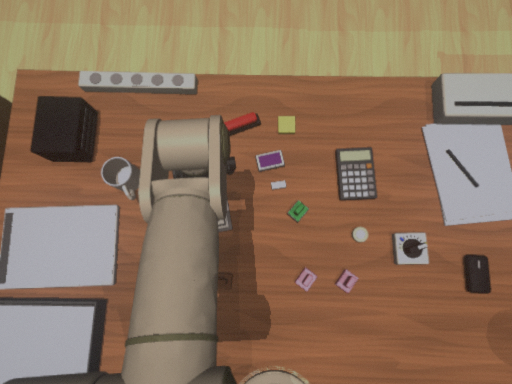

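Request:
step_arm([
  [[-0.22,-0.95,0],-0.0475],
  [[-0.22,-0.95,0],-0.0475],
  [[-0.22,-0.95,0],-0.0475],
  [[-0.22,-0.95,-0.1],-0.0475],
  [[-0.22,-0.95,-0.3],-0.0475],
])

```text
time_s: 24.05
eef_pos: [536.7, -24.9, 169.1]
ee_rot: [0.19, -0.681, 0.19, 0.681]
force: [0.7, -0.0, -0.6]
grip_width: 0.551
```

Request:
step_arm([
  [[-0.2,-0.85,-0.8],-0.0475],
  [[0,0,-0.9],0],
  [[0,0,0],0],
  [[0,0,0],0],
])

```text
time_s: 24.45
eef_pos: [529.2, -57.4, 101.8]
ee_rot: [0.238, -0.665, 0.238, 0.666]
force: [-0.2, -0.3, 0.6]
grip_width: 0.547
```

Run:
```python
from h import *
go(529.1,-57.5,40,-40.1-90)
w=Cam("wrist","w20")
```

```text
d/40: [-0.002 -0.003 -1.545]  dyaw -0.68deg = -0.0038 norm (rows 0.1); j6 1.93 alt 179.3
```

View pics/w20.png

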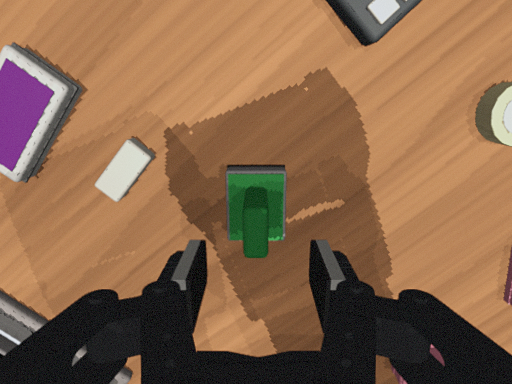

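Request:
step_arm([
  [[0,0,-0.6],0],
  [[0,0,-0.6],0],
  [[0,0,-0.34],0],
  [[0,0,0],0],
  [[0,0,0],0],
])

```text
time_s: 25.0
eef_pos: [530.0, -57.9, 41.5]
ee_rot: [-0.239, 0.666, -0.239, -0.665]
force: [-0.5, 0.1, 0.2]
grip_width: 0.556
```

Request:
step_arm([
  [[0,0,0],0],
  [[0,0,0],0],
  [[0,0,0],0],
  [[0,0,0],0],
], gripper=1)

```text
time_s: 25.4
eef_pos: [529.7, -58.1, 41.0]
ee_rot: [-0.239, 0.666, -0.239, -0.665]
force: [-0.7, 1.0, 6.3]
grip_width: 0.16
```

Request:
step_arm([
  [[0,0,0.4],0],
  [[0,0,1],0],
  [[0,0,1],0],
  [[0,0,0.6],0],
])

```text
time_s: 25.8
eef_pos: [529.8, -58.2, 163.2]
ee_rot: [-0.239, 0.667, -0.239, -0.664]
force: [0.7, 0.2, -1.1]
grip_width: 0.161
```

Run:
```python
from h import *
print(tool()[0],tool()[3]["grip_width"])
go(493.8,234.6,92,-78.2)
w=Cam("wrist","w21")
```

```text
[529.80515596 -58.17482431 163.19130541] 0.16113626490328567
d/40: [-0.9    7.319 -1.78 ]  dyaw 51.27deg = 0.2848 norm (rows 6.0); j6 1.93 alt -128.7
```

View pics/w21.png

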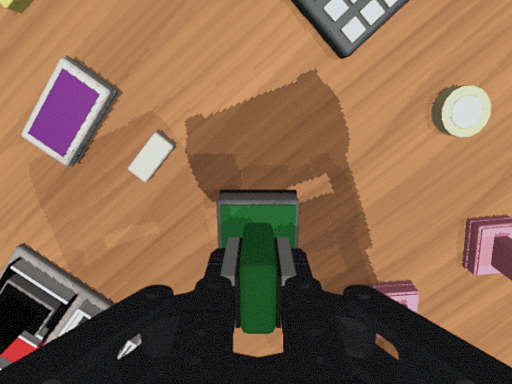

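Request:
step_arm([
  [[-0.12,0.95,0],0.0475],
  [[-0.12,0.95,0],0.0475],
  [[-0.12,0.95,0],0.0475],
  [[-0.12,0.95,0],0.0475],
  [[-0.12,0.95,0],0.0475],
])

```text
time_s: 26.35
eef_pos: [504.6, 133.4, 159.9]
ee_rot: [-0.022, -0.707, -0.022, 0.707]
force: [0.6, 0.6, -0.4]
grip_width: 0.154
```

Request:
step_arm([
  [[-0.12,0.95,0],0.0473],
  [[-0.12,0.95,0],0],
  [[-0.06,0.67,0],0],
  [[0,0,-0.3],0],
  [[0,0,-0.7],0],
])

```text
time_s: 26.85
eef_pos: [494.0, 235.3, 120.7]
ee_rot: [0.073, 0.705, 0.073, -0.702]
force: [0.0, -0.5, -1.2]
grip_width: 0.156
```

Request:
step_arm([
  [[0,0,-0.7],0],
  [[0,0,-0.5],0],
  [[0,0,0],0],
  [[0,0,0],0],
])

```text
time_s: 27.25
eef_pos: [493.4, 234.3, 72.4]
ee_rot: [-0.072, -0.703, -0.072, 0.704]
force: [-0.1, -0.9, -0.1]
grip_width: 0.157
```

```bash
python3 ins.py w22 493.8 234.6
```

```text
[493.81021266 234.48216036  73.11961668] -78.23552342948472
d/40: [-0.     0.003 -0.478]  dyaw 0.04deg = 0.0002 norm (rows 0.0); j6 1.59 alt -180.0
```

View pics/w22c.png

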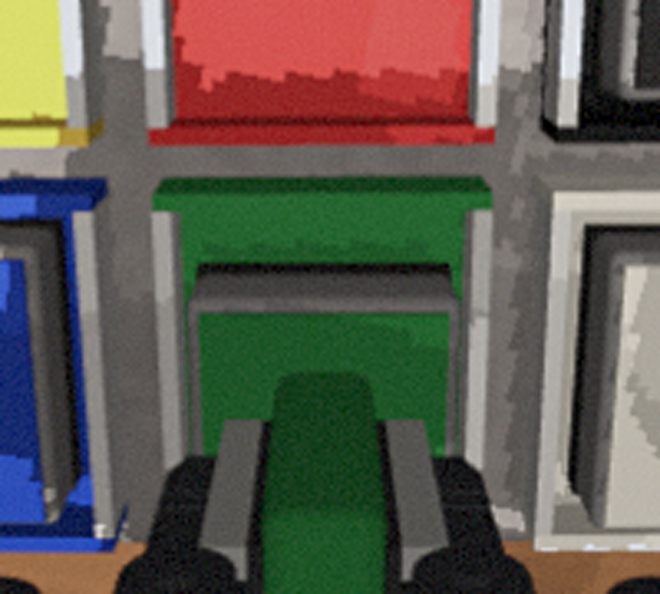

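Centred sideways; about 2 mm short of centre along the bay, so I nudge forward and lower.

Request:
step_arm([
  [[0.045,0.01,-0.25],0],
  [[0,0,-0.2],0],
  [[0,0,0],0],
  [[0,0,0],0],
])

```text
time_s: 27.7
eef_pos: [495.0, 235.2, 54.0]
ee_rot: [-0.073, -0.703, -0.073, 0.704]
force: [1.0, 0.2, -0.9]
grip_width: 0.154
```

Request:
step_arm([
  [[0,0,0],0],
  [[0,0,0],0],
  [[0,0,0],0],
], gripper=-0.1)

```text
time_s: 28.0
eef_pos: [495.1, 235.2, 54.4]
ee_rot: [0.073, 0.703, 0.073, -0.703]
force: [-0.8, 1.0, -0.3]
grip_width: 0.552
```

Request:
step_arm([
  [[0,0,0.5],0],
  [[0,0,1],0],
  [[0,0,1],0],
  [[0,-0.5,0.8],0],
  [[0,-0.5,0.5],0],
])

```text
time_s: 28.5
eef_pos: [495.5, 195.1, 209.0]
ee_rot: [0.073, 0.705, 0.073, -0.702]
force: [0.2, 0.1, 0.4]
grip_width: 0.547
```

Run:
```python
from h import *
w=Cam("wrist","w23");t=Cam("top","t23")
print(tool()[0])
```

```text
[496.24777817 193.98259815 209.14382186]
```

View pics/w23.png

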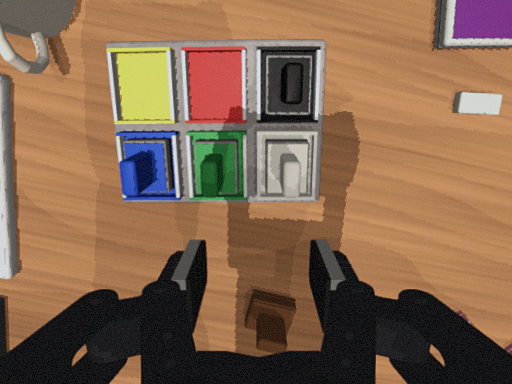

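View pics/t23.png

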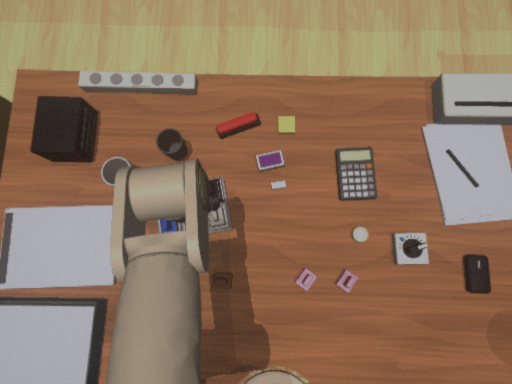

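Request:
step_arm([
  [[0.25,-0.95,0.3],-0.03],
  [[0.25,-0.95,0.3],-0.0355],
  [[0.25,-0.95,0.3],0],
  [[0.25,-0.95,0.3],0],
  [[0.25,-0.95,0.3],0],
], gripper=-1)

```text
time_s: 29.1
eef_pos: [545.2, 4.3, 265.5]
ee_rot: [0.0, -0.707, -0.0, 0.708]
force: [0.2, 0.3, 0.5]
grip_width: 1.0
```

Request:
step_arm([
  [[0.25,-0.95,0.3],0],
  [[0.25,-0.95,0.3],0],
  [[0,0,0],0],
  [[0,0,0],0],
])

```text
time_s: 29.5
eef_pos: [565.2, -70.7, 289.0]
ee_rot: [0.001, -0.707, -0.0, 0.708]
force: [-0.2, -0.0, -0.3]
grip_width: 1.001
```

Run:
```python
from h import *
w=Cam("wrist","w24");t=Cam("top","t24")
print(tool()[:2],tool()[3]["joints"].round(2))
cv2.imwrite("pics/r24.png",w.rect(22,550,760,-310,80,2))
```

```text
(array([564.90195056, -69.60545101, 289.29645249]), np.float64(-89.94338078482613)) [-0.33  0.39  1.27  0.    1.48  1.24]
```

View pics/r24.png

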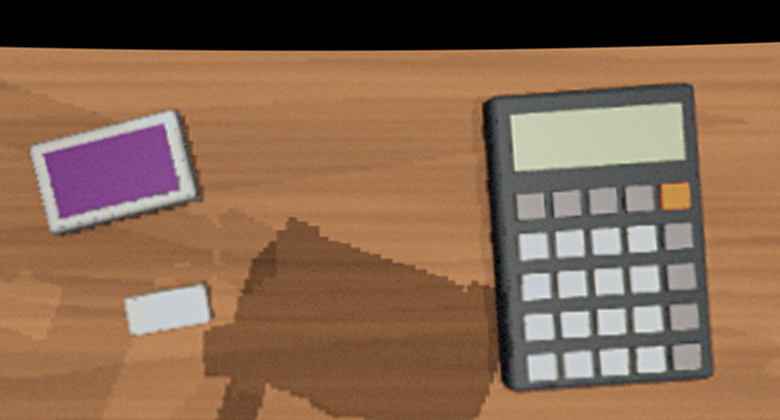

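View pics/t24.png

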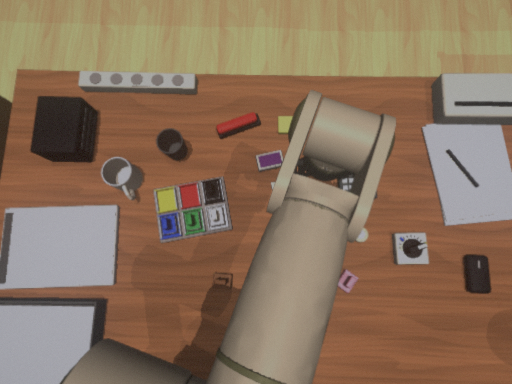

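Run:
```python
from h import *
w=Cam("wrist")
a=w.rect(22,550,730,-290,-150,2.7);b=w.rect(0,550,730,-290,-150,2.7)
cv2.imwrite("pics/c24.png",np.hstack([a,b]))
cv2.imwrite("pics/c24b.png",w.rect(22,640,710,-30,70,6))
```

```text
(no output)
```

View pics/c24.png

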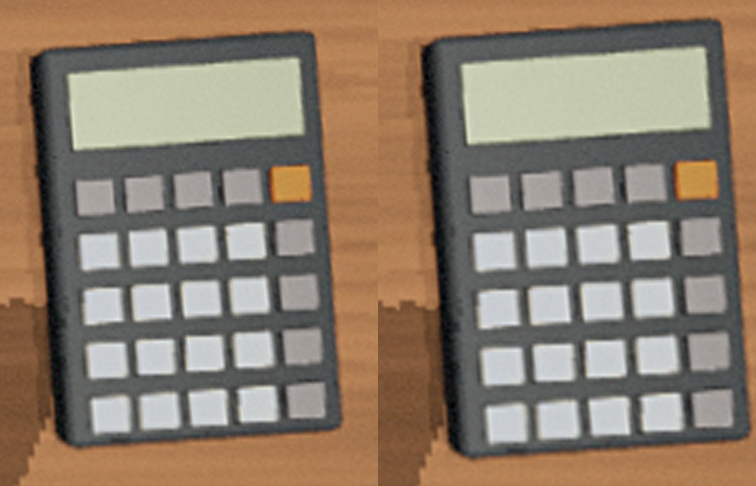

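View pics/c24b.png

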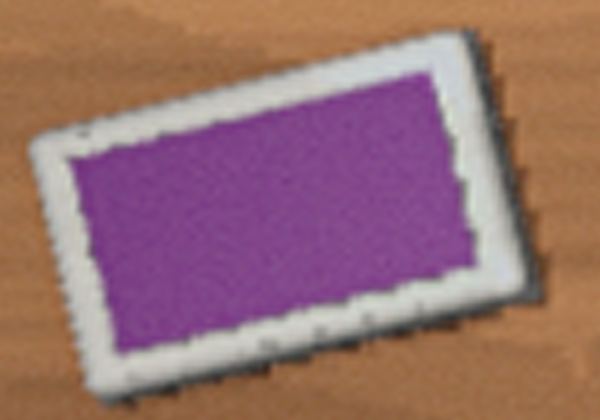

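View pics/w24.png

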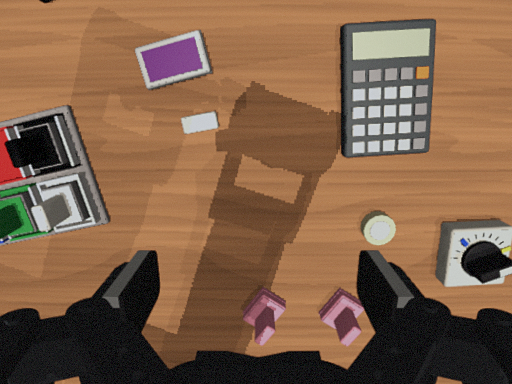

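Run:
```python
from h import *
go(674.6,23.5,120,13.9)
```

```text
d/40: [ 2.743  2.325 -4.239]  dyaw -76.18deg = -0.4232 norm (rows 8.9); j6 1.24 alt 103.8
```

Request:
step_arm([
  [[0.22,0.2,-0.2],0.0475],
  [[0.22,0.2,-0.2],0.0475],
  [[0.22,0.2,-0.2],0.0475],
  [[0.22,0.2,-0.2],0.0475],
  [[0.22,0.2,-0.2],0.0475],
], gripper=-0.4)

```text
time_s: 30.15
eef_pos: [609.2, -29.1, 249.7]
ee_rot: [-0.26, -0.657, -0.26, 0.658]
force: [-0.9, 0.6, -0.2]
grip_width: 0.698
```

Request:
step_arm([
  [[0.22,0.2,-0.3],0.0475],
  [[0.22,0.2,-0.3],0.0475],
  [[0.22,0.2,-0.3],0.0475],
  [[0.22,0.2,-0.3],0.0475],
  [[0.22,0.2,-0.3],0.0475],
])

```text
time_s: 30.65
eef_pos: [653.1, 10.9, 189.5]
ee_rot: [-0.482, -0.517, -0.482, 0.518]
force: [-0.2, -0.5, 1.3]
grip_width: 0.704
```

Request:
step_arm([
  [[0.22,0.2,-0.3],0.0475],
  [[0.22,0.13,-0.3],0.0475],
  [[0,0,-0.3],0],
  [[0,0,0],0],
  [[0,0,0],0],
])

```text
time_s: 31.15
eef_pos: [670.4, 22.6, 154.5]
ee_rot: [0.551, 0.443, 0.551, -0.443]
force: [0.1, 0.4, -0.1]
grip_width: 0.702
```

Run:
```python
from h import *
go(674.6,23.5,9,13.9);print(tool()[:2])
w=Cam("wrist","w25")
```

```text
d/40: [ 0.106  0.024 -3.638]  dyaw 1.45deg = 0.0081 norm (rows 0.2); j6 -0.36 alt -178.5
(array([670.35129571,  22.55598504, 154.53436307]), np.float64(12.446117666722165))
```

View pics/w25.png

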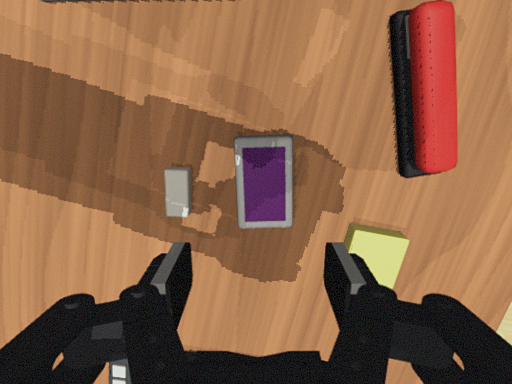

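Request:
step_arm([
  [[0.11,0.02,-0.8],0.008],
  [[0,0,-0.8],0],
  [[0,0,-0.8],0],
  [[0,0,0],0],
  [[0,0,0],0],
])

```text
time_s: 31.7
eef_pos: [675.5, 23.0, 59.9]
ee_rot: [0.558, 0.436, 0.557, -0.435]
force: [0.1, -0.7, 1.3]
grip_width: 0.695
```

Run:
```python
from h import *
go(674.6,23.5,9,13.9);print(tool()[:2])
w=Cam("wrist","w26");p=tool()[0]
print(w.plane([258,180],22))
```

```text
d/40: [-0.024  0.013 -1.272]  dyaw -0.08deg = -0.0004 norm (rows 0.0); j6 -0.38 alt 179.9
(array([675.5480437 ,  22.98406287,  59.87002186]), np.float64(13.980159014770905))
[[668.3162592   50.07337822  22.        ]]
```

View pics/w26.png

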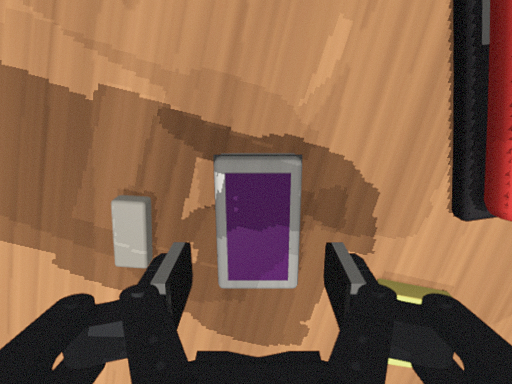

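Request:
step_arm([
  [[-0.02,0.01,-0.6],0],
  [[0,0,-0.4],0],
  [[0,0,-0.2],0],
  [[0,0,0],0],
  [[0,0,0],0],
])

```text
time_s: 32.25
eef_pos: [674.8, 23.5, 11.3]
ee_rot: [0.558, 0.435, 0.557, -0.435]
force: [1.2, -0.6, 1.0]
grip_width: 0.697
```

Run:
```python
from h import *
print(tool()[:2],tool()[3]["force"]);w=Cam("wrist","w27")
```

```text
(array([674.82779619,  23.52176064,  11.31184386]), np.float64(14.03516947845521)) [ 1.21802156 -0.56268227  1.01775659]
```

View pics/w27.png

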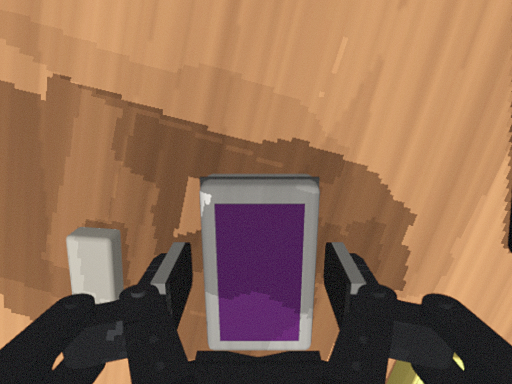

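Request:
step_arm([
  [[0,0,0],0],
  [[0,0,0],0],
  [[0,0,0],0],
  [[0,0,0],0],
], gripper=1, force=50)

```text
time_s: 32.7
eef_pos: [674.9, 23.5, 11.6]
ee_rot: [0.558, 0.435, 0.557, -0.435]
force: [0.0, -0.2, 5.5]
grip_width: 0.525
```

Request:
step_arm([
  [[0,0,0.3],0],
  [[0,0,0.6],0],
  [[0,0,0.6],0],
  [[0,0,0],0],
  [[0,0,0],0],
])

```text
time_s: 33.2
eef_pos: [674.1, 23.6, 70.3]
ee_rot: [0.557, 0.435, 0.557, -0.435]
force: [-0.9, -0.7, -2.2]
grip_width: 0.527
```

Run:
```python
from h import *
print(tool()[:2],tool()[3]["force"],tool()[3]["grip_width"]*85);w=Cam("wrist","w28")
go(634.4,-111.8,60,3.9)
```

```text
(array([674.13754132,  23.62093919,  70.3334346 ]), np.float64(14.039407341642375)) [-0.85334196 -0.73930989 -2.19821621] 44.7605897479937
d/40: [-0.982 -3.386 -0.234]  dyaw -10.14deg = -0.0563 norm (rows 1.2); j6 -0.38 alt 169.9
```

View pics/w28.png

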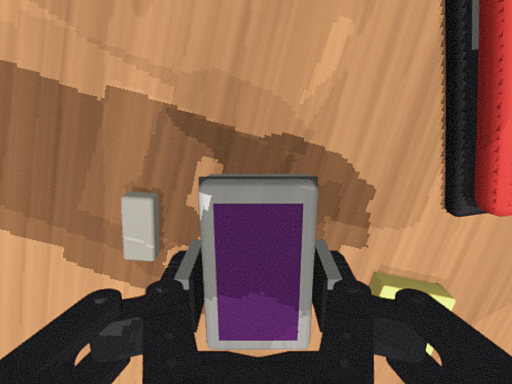

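Run:
```python
from h import *
w=Cam("wrist");p,a,M,s=tool()
q=w.plane([[203,182],[316,180],[308,347],[210,348]],p[2]-11.5+22)
print(q.round(1),q.mean(0)-p, np.linalg.norm(q[0]-q[1]),np.linalg.norm(q[1]-q[2]))
```

```text
[[643.7  56.6  79.5]
 [684.4  67.7  79.5]
 [703.2  -5.7  79.5]
 [661.4 -16.7  79.5]] [-0.38080744  1.77799739 10.5       ] 42.19962710699414 75.69301439518384
```

Request:
step_arm([
  [[-0.2,-0.7,0],-0.028],
  [[-0.2,-0.7,0],-0.0283],
  [[-0.2,-0.7,0],0],
  [[-0.2,-0.7,0],0],
  [[-0.18,-0.59,-0.2],0],
])

```text
time_s: 33.8
eef_pos: [634.6, -113.4, 61.9]
ee_rot: [0.517, 0.483, 0.517, -0.483]
force: [0.6, -0.1, -1.1]
grip_width: 0.529
```

Request:
step_arm([
  [[0,0,-0.3],0],
  [[0,0,0],0],
  [[0,0,0],0],
])

```text
time_s: 34.1
eef_pos: [635.0, -111.0, 49.6]
ee_rot: [0.516, 0.482, 0.517, -0.483]
force: [-0.6, -0.5, -1.1]
grip_width: 0.52
```

Run:
```python
from h import *
go(634.4,-111.8,12.5,3.9);w=Cam("wrist","w29");s=Cam("scene","s29");Cam("top","t29")
cv2.imwrite("pics/s29c.png",cv2.resize(s.im[170:350,180:380],None,fx=3.3,fy=3.3,interpolation=cv2.INTER_CUBIC))
```

```text
d/40: [-0.014 -0.02  -0.928]  dyaw -0.05deg = -0.0003 norm (rows 0.0); j6 -0.42 alt 179.9
```

View pics/s29c.png

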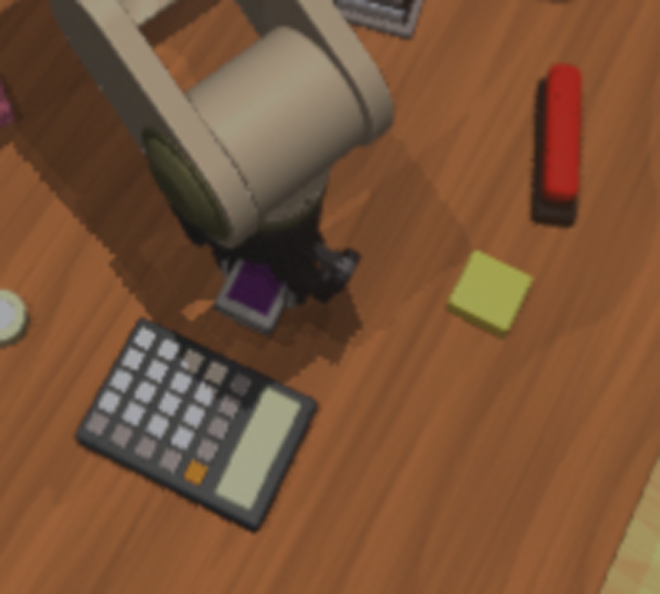

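View pics/t29.png

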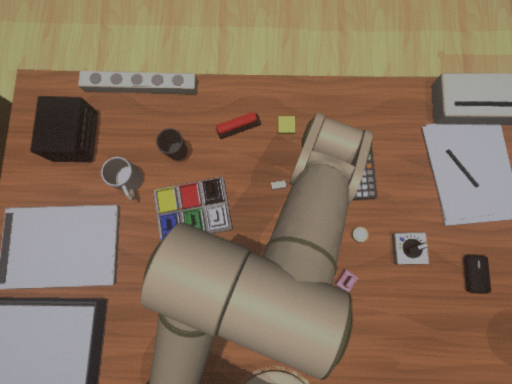

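Request:
step_arm([
  [[-0.01,-0.05,-0.4],0],
  [[0,0,-0.35],0],
  [[0,0,-0.18],0],
  [[0,0,0],0],
  [[0,0,0],0],
])

```text
time_s: 34.75
eef_pos: [634.5, -113.9, 12.4]
ee_rot: [0.517, 0.483, 0.517, -0.483]
force: [0.5, 0.0, -1.1]
grip_width: 0.532
```

Request:
step_arm([
  [[0,0,0],0],
  [[0,0,0],0],
  [[0,0,0],0],
], gripper=-0.4)

```text
time_s: 35.05
eef_pos: [634.8, -114.1, 13.2]
ee_rot: [0.517, 0.483, 0.517, -0.483]
force: [-0.2, 0.2, 0.5]
grip_width: 0.701
```

Request:
step_arm([
  [[0,0,0.4],0],
  [[0,0,1],0],
  [[0,0,1],0],
  [[0,0,1],0],
  [[0,0,1],0],
])

```text
time_s: 35.55
eef_pos: [634.5, -113.9, 192.4]
ee_rot: [0.517, 0.483, 0.516, -0.482]
force: [1.1, -0.3, -0.3]
grip_width: 0.706
```

Request:
step_arm([
  [[-0.2,-0.1,0.3],-0.0475],
  [[-0.2,-0.1,0.3],-0.0475],
  [[-0.2,-0.1,0.3],-0.0475],
  [[-0.2,-0.1,0.3],-0.0475],
  [[-0.2,-0.1,0.3],-0.0475],
])

```text
time_s: 36.05
eef_pos: [594.2, -134.1, 251.1]
ee_rot: [0.304, 0.639, 0.303, -0.638]
force: [-0.6, 0.2, -0.3]
grip_width: 0.703
```

Request:
step_arm([
  [[-0.2,-0.1,0.3],-0.0475],
  [[-0.2,-0.1,0.3],-0.0475],
  [[-0.2,-0.1,0.3],-0.0475],
  [[-0.2,-0.1,0],-0.0475],
  [[-0.2,-0.1,0],-0.0475],
])

```text
time_s: 36.55
eef_pos: [554.2, -154.1, 286.9]
ee_rot: [0.05, 0.706, 0.049, -0.705]
force: [0.5, 0.3, 0.2]
grip_width: 0.706
```

Request:
step_arm([
  [[0,0,0],-0.0475],
  [[0,0,0],0],
  [[0,0,0],0],
])

```text
time_s: 36.85
eef_pos: [554.6, -153.9, 286.0]
ee_rot: [0.001, 0.707, 0.0, -0.707]
force: [-0.1, -0.1, -0.9]
grip_width: 0.703
```

Run:
```python
from h import *
w=Cam("wrist","w30");t=Cam("top","t30");print(tool()[:2])
cv2.imwrite("pics/r30.png",w.rect(22,545,745,-290,-50,3.2))
```

```text
(array([ 554.71657407, -153.88441546,  285.52506548]), np.float64(-89.96206948574412))
```

View pics/r30.png

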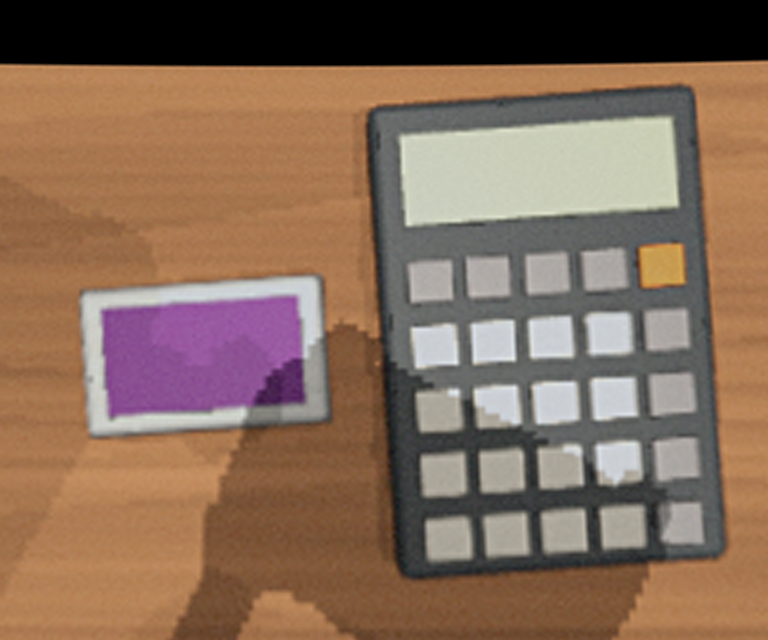

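View pics/t30.png

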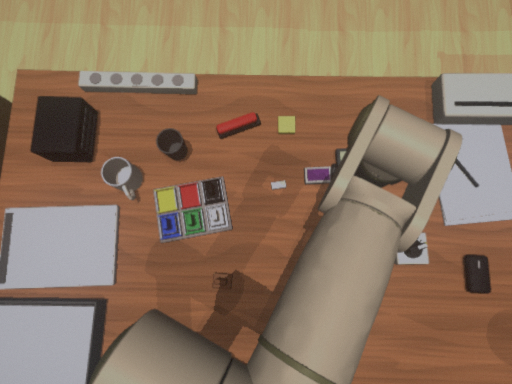

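Request:
step_arm([
  [[-0.37,-0.65,-0.1],-0.0475],
  [[-0.37,-0.65,-0.2],-0.0475],
  [[-0.37,-0.65,-0.4],-0.0475],
  [[-0.37,-0.65,-0.4],-0.0475],
  [[-0.37,-0.65,-0.4],-0.0475],
])

```text
time_s: 37.45
eef_pos: [480.1, -284.9, 224.7]
ee_rot: [-0.26, 0.658, -0.26, -0.658]
force: [0.0, -1.4, 0.1]
grip_width: 0.702
```

Request:
step_arm([
  [[-0.37,-0.65,-0.4],-0.0475],
  [[-0.37,-0.65,-0.4],-0.0475],
  [[-0.4,-0.63,-0.4],-0.0475],
  [[0,0,-0.3],-0.004],
  [[0,0,0],0],
])

```text
time_s: 37.95
eef_pos: [434.6, -360.7, 163.7]
ee_rot: [0.402, -0.581, 0.401, 0.583]
force: [-0.1, 0.3, -0.6]
grip_width: 0.7
```

Request:
step_arm([
  [[0,0,0],0],
  [[0,0,0],0],
])

```text
time_s: 38.15
eef_pos: [435.9, -360.7, 166.1]
ee_rot: [-0.401, 0.583, -0.401, -0.582]
force: [-0.3, -0.9, 0.4]
grip_width: 0.699
```

Run:
```python
from h import *
go(434.7,-361,54.5,-159);print(tool()[:2])
w=Cam("wrist","w31");t=Cam("top","t31");s=Cam("scene","s31")
```

```text
d/40: [-0.031 -0.008 -2.79 ]  dyaw 0.09deg = 0.0005 norm (rows 0.0); j6 1.88 alt -179.9
(array([ 435.93526334, -360.66695542,  166.11970178]), np.float64(-159.0945926909393))
```

View pics/w31.png

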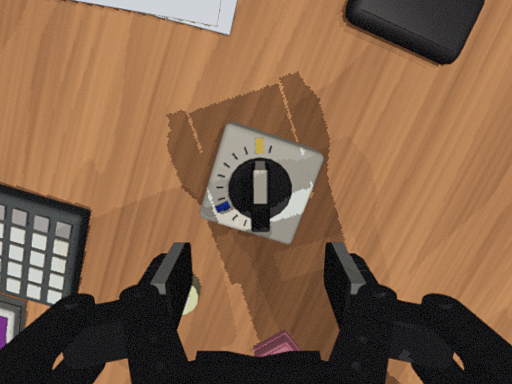

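View pics/t31.png

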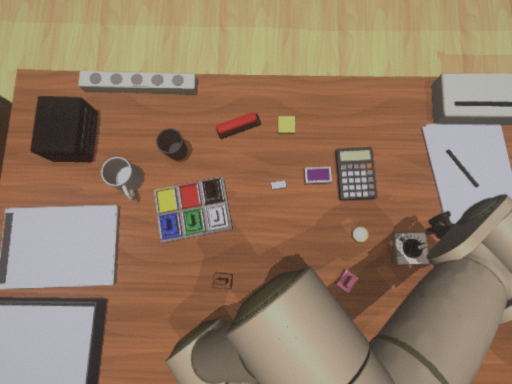

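View pics/s31.png

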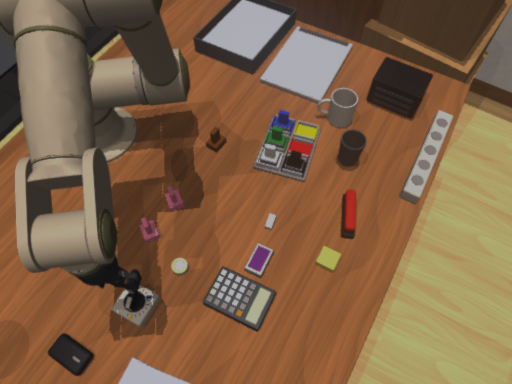

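Request:
step_arm([
  [[-0.03,-0.01,-0.9],0],
  [[0,0,-0.9],0],
  [[0,0,-0.6],0],
  [[0,0,-0.38],0],
  [[0,0,0],0],
])

```text
time_s: 38.8
eef_pos: [433.4, -360.6, 52.3]
ee_rot: [0.402, -0.581, 0.401, 0.583]
force: [-0.1, 1.0, 0.2]
grip_width: 0.699
```

Request:
step_arm([
  [[0,0,0],0],
  [[0,0,0],0],
  [[0,0,0],0],
  [[0,0,0],0],
  [[0,0,0],0],
], gripper=1, force=30)

```text
time_s: 39.3
eef_pos: [434.6, -361.8, 55.1]
ee_rot: [-0.402, 0.583, -0.402, -0.581]
force: [2.1, 2.2, 5.1]
grip_width: 0.158
```

Request:
step_arm([
  [[0,0,0],0.0465],
  [[0,0,0],0.0465],
  [[0,0,0],0.0465],
  [[0,0,0],0.0465],
  [[0,0,0],0.0465],
])

```text
time_s: 39.8
eef_pos: [435.6, -361.0, 55.1]
ee_rot: [-0.166, 0.689, -0.165, -0.686]
force: [10.8, 7.1, 6.6]
grip_width: 0.154
```

Request:
step_arm([
  [[0,0,0],0.0465],
  [[0,0,0],0.0465],
  [[0,0,0],0.0465],
  [[0,0,0],0.0465],
  [[0,0,0],0.0465],
])

```text
time_s: 40.3
eef_pos: [435.8, -359.7, 55.1]
ee_rot: [0.09, 0.703, 0.092, -0.7]
force: [10.7, 14.5, 9.7]
grip_width: 0.161
```

Request:
step_arm([
  [[0,0,0],0.0465],
  [[0,0,0],0.0465],
  [[0,0,0],0.0465],
  [[0,0,0],0.0465],
  [[0,0,0],0],
])

```text
time_s: 40.8
eef_pos: [435.3, -358.8, 55.1]
ee_rot: [0.287, 0.647, 0.29, -0.644]
force: [7.3, 18.2, 13.6]
grip_width: 0.158
```

Run:
```python
from h import *
go(434.7,-361,54.5,49-90);print(tool()[:2])
w=Cam("wrist","w32")
```

```text
d/40: [-0.015 -0.056 -0.014]  dyaw 0.83deg = 0.0046 norm (rows 0.1); j6 -0.17 alt -179.2
(array([ 435.30644533, -358.75259552,   55.06656559]), np.float64(-41.82760457387161))
```

View pics/w32.png

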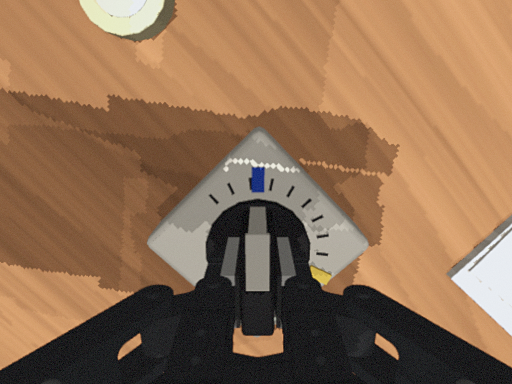

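Request:
step_arm([
  [[0,0,0],0],
  [[0,0,0],0],
  [[0,0,0],0],
], gripper=-0.4)

```text
time_s: 41.15
eef_pos: [433.7, -361.9, 53.9]
ee_rot: [-0.287, -0.646, -0.287, 0.646]
force: [-0.6, 0.2, -0.6]
grip_width: 0.661
```

Request:
step_arm([
  [[0,0,0.7],0],
  [[0,0,1],0],
  [[0,0,1],0],
  [[0,0,0],0],
  [[0,0,0],0],
])

```text
time_s: 41.65
eef_pos: [433.8, -361.9, 162.3]
ee_rot: [0.287, 0.646, 0.287, -0.646]
force: [0.0, -0.0, -0.1]
grip_width: 0.699
```

Run:
```python
from h import *
w=Cam("wrist","w33");t=Cam("top","t33");s=Cam("scene","s33")
a=w.rect(30,380,490,-420,-310,3.5);b=w.rect(70,380,490,-420,-310,3.5)
cv2.imwrite("pics/dial33.png",np.hstack([a,b]))
```

```text
(no output)
```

View pics/dial33.png

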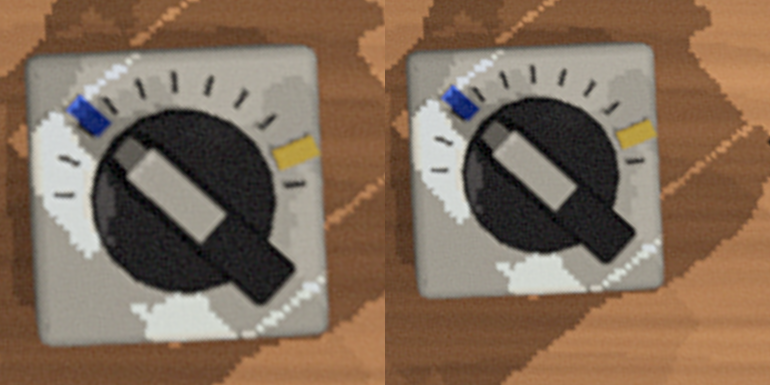

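View pics/t33.png

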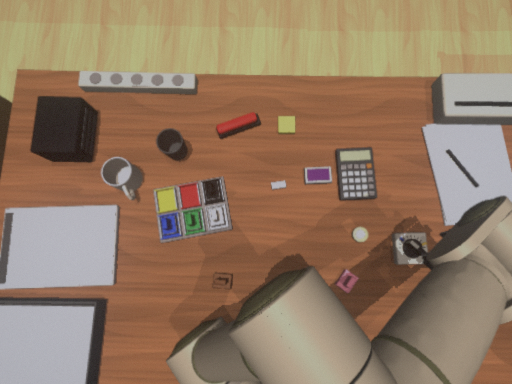

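View pics/s33.png

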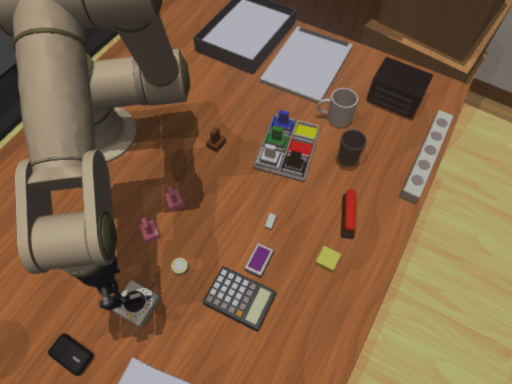

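Run:
```python
from dial import *
w=Cam("wrist");sc=8;B=(380,490,-420,-310)
dial(w,c0=(434.2,-361))
im=w.rect(70,*B,sc)
cv2.imwrite("pics/d34.png",w.rect(70,415,470,-385,-325,10)); 
h=cv2.cvtColor(im,cv2.COLOR_BGR2HSV)
m=cv2.inRange(h,np.array([0,0,125]),np.array([180,70,255]))
n,l,st,ce=cv2.connectedComponentsWithStats(m)
for k in range(1,n):
    if 300*1<st[k,4]<400*sc*sc/1:
        c,(a,b),ang=cv2.minAreaRect(np.stack(np.nonzero(l==k)[::-1],1).astype(np.float32))
        P=np.stack(np.nonzero(l==k),1);W=np.c_[490-P[:,0]/sc,-310-P[:,1]/sc];u=np.linalg.svd(W-W.mean(0),full_matrices=0)[2][0]
        print(W.mean(0).round(1),round(a/sc,1),round(b/sc,1),ang,np.degrees(np.arctan2(u[1],u[0])))
```

```text
Y [ 446.5 -394.4] r 35.6 dir from axis -69.7 own axis -70.8
B [ 456.9 -335.3] r 34.3 dir from axis 48.6 own axis 47.0
ticks 6 circle [ 434.6 -362. ] R 35.6
Y dir from circle -69.8 34.5
B dir from circle 50.3 34.8
tick dirs [np.float64(-144.2), np.float64(-124.3), np.float64(-121.8), np.float64(56.8), np.float64(57.7), np.float64(162.6)]
[ 441.3 -352.6] 24.1 9.2 42.137596130371094 -131.97059063044463
```

View pics/d34.png

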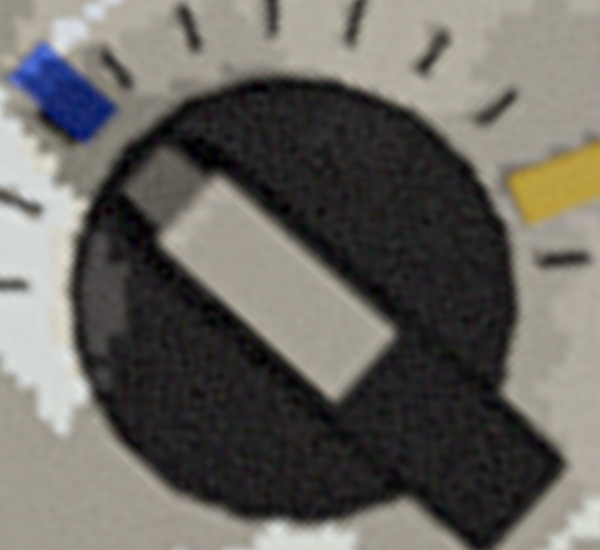

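```bash
python3 -c "
from rig import ctrl,ticket
s=ctrl.sense();print(s['time_s'],s['force'],s['eef_pos']);print(ticket.finish_job())"
```

```text
41.85 [-0.69304918 -0.22700868  0.20477415] [ 433.4647659  -361.31800081  160.60837228]
the job is handed in; nothing more can be done
None
```

I handed the job in at 41.9 s, with the gripper open and clear above the dial. There is no verdict.

- **Dial, start:** I turned it to the yellow mark first. The pointer came to about -69° and the mark measured -68° to -70°. It took one small correction of about 1.6°.
- **Stamps:** Four were out: blue, white, black and green. Each now stands upright in the bay of its own colour, seen in the wrist, top and scene views. I found no red or yellow stamp in any view. I left the brown and pink look-alikes alone.
- **Ink pad tin:** It lies flat to the left of the calculator and is centred on it within about 0.5 mm. The two are parallel within about 0.5°.
- **Tin gap:** The visible edges give about 19 mm. Measuring centre to centre with the stated sizes gives about 17 mm, because the calculator's width came out about 3 mm small from above. I trust the visible edges more.
- **Dial, end:** I turned it to the blue mark last. The pointer measured 48.0°. The mark's direction measured 48.6° to 50.3°, or 47° by its own axis. These differ by 1–2°, and in the last wrist view before release the pointer lined up with the mark.

In the last pictures the calculator and the other things on the desk were where they started. I saw nothing get knocked aside.

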